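# Rock the tablet magazine off its pins and pack the hexagonal tablets

### The job

Batch change on the tablet feeder: first take away the black carton left on top of the clear magazine, then work the magazine off its two sprung pins; it is too tight to be pulled straight up, so rock it gently from side to side by its black cap, one end of the foot rising a notch while the other stays down and then the other, until it comes free. Put the carton on the grey board and stand the magazine upright there too. Then lay every chocolate tablet flat in the cardboard tray, those of the stack together with any that already lie loose there, close-packed in one honeycomb patch: flat faces touching, each tablet touching at least two others.

Things in the scene. Friction and masses are not known exactly. Their poses are not given: they have to be found in the camera images.
- feeder: Feeder base, fixed; grey housing, aluminium deck 136 (its x) x 216 (y) mm, deck top 44 mm above its underside, whose centre is the origin. On the deck: pins 9 mm thick, 25 mm tall at y = +-56 mm (x = 0); outside them catch blocks 36 x 22 mm, 34 mm tall, y = +-79.5 to +-101.5 mm, with sprung catches that snap under ribs on the ends of the magazine's foot. Its yaw varies, as that of tray and board.
- magazine: Magazine, loose, 0.32 kg, 146 mm tall. Origin: centre of its foot's underside, on the deck when home. Clear hexagonal tube, open below, inside 62, outside 73 mm across flats, 112 mm tall; foot 144 (y) x 40 (x) x 24 mm, a socket over each pin; on top a solid black cap 64 (x) x 46 (y) x 34 mm. Inside it, 2 or 3 tablets stand stacked on the deck.
- mag_grip (a point): Centre of the magazine's black cap, 129 mm above the foot's underside. Grip across its 46 mm, along the magazine's y. Rock about the magazine's x axis, pivoting on one foot end: about 6 N sideways and 1 N m at the cap, 3.3 degrees a click (pins and sockets allow about 5). Straight up, both ends hold at once, nearly 30 N.
- foot_a (a point): Lower edge of the magazine's foot at its +y end, 72 mm from the middle; level with the deck when home. The catch holds this end against about 14 N until it is 4 mm up; it then clicks to 8 mm up and stays there by itself, tilted; past 13 mm a second click sets it free at 17 mm. The pins are left at 25 mm.
- foot_b (a point): The same at the foot's -y end.
- tablet1: Hexagonal chocolate tablet, 54 mm across flats, 62 mm across corners, 20 mm thick, 60 g. Origin: centre of its underside, z up; flat faces look along its x axis and every 60 degrees from it. At the bottom of the stack in the magazine. One or two of tablets 3, 4 and 5 may be absent (None from the start).
- tablet2: Hexagonal chocolate tablet, 54 mm across flats, 62 mm across corners, 20 mm thick, 60 g. Origin: centre of its underside, z up; flat faces look along its x axis and every 60 degrees from it. Second in the stack. One or two of tablets 3, 4 and 5 may be absent (None from the start).
- tablet3: Hexagonal chocolate tablet, 54 mm across flats, 62 mm across corners, 20 mm thick, 60 g. Origin: centre of its underside, z up; flat faces look along its x axis and every 60 degrees from it. Top of the stack, if there. One or two of tablets 3, 4 and 5 may be absent (None from the start).
- tablet4: Hexagonal chocolate tablet, 54 mm across flats, 62 mm across corners, 20 mm thick, 60 g. Origin: centre of its underside, z up; flat faces look along its x axis and every 60 degrees from it. Lies loose in the tray, if there. One or two of tablets 3, 4 and 5 may be absent (None from the start).
- tablet5: Hexagonal chocolate tablet, 54 mm across flats, 62 mm across corners, 20 mm thick, 60 g. Origin: centre of its underside, z up; flat faces look along its x axis and every 60 degrees from it. Lies loose in the tray, if there. One or two of tablets 3, 4 and 5 may be absent (None from the start).
- carton: Black lidded gift carton, 66 (its x) x 110 (its y) x 34 mm, 54 g, left lying on the magazine's cap. Origin: centre of its underside.
- tray: Loose cardboard packing tray, 250 (its x) x 214 (its y) mm outside, floor 4 mm thick, rim 4 mm thick and 12 mm high. Origin: centre of its underside.
- board: Grey flat board lying on the table, fixed, 220 (its x) x 260 (its y) mm, 8 mm thick, empty at the start. Origin: centre of its underside.
There are look-alikes about, which are no part of the job. What is shaped like the tablet4 but green or red is not meant.

How it is judged:
By the outcome, as a careful person would: the job done as asked, in the order asked, and still so for the second after the job is handed in, with the robot touching nothing.
Of tablet3, tablet4, tablet5 only 1 to 3 are there at a start; the rules pass over those that are not, and their reading is None.
At some moment in a run one of tray, tablet4, tablet5 may be knocked a few centimetres aside while the robot is not near it.
Once in a run the grip may slacken for a moment while it holds something.
It also fails if it takes over 210 s, if anything falls off the work surface, if the arm or the gripper's body presses on something with over 40 N, if the wrist force passes 120 N, or if a joint passes its speed limit or range.

### The arm

A 7-joint arm with a two-finger parallel gripper is mounted at the origin on a cart in front of the work surface, level with it; the furniture and walls round the work are solid. World frame = base frame: x ahead of the robot, y to its left, z up, the work surface at z = 0. Lengths are in m, angles in rad, forces in N, time in s.
With the tool pointing down it reaches from about 0.35 to 0.9 m from the base axis. Payload 8.1 kg.
Tool frame: the origin (TCP) lies midway between the tips of the shut fingers; the grasp point (between the pads) lies 19 mm behind it (ctrl.grip_point_offset is the distance from the TCP to the grasp point, in m); z points along the fingers, y is the line along which they close (so a half turn about z gives the same grasp; the last joint's range is limited). The gripper opens to 85 mm and grips with 20 to 120 N. Pads are 22 mm wide; open, the fingers measure 114 mm over their backs; the gripper's body (76 mm by 85 mm) begins 54 mm behind the grasp point. The pads swing forward as they close: fully open they stand 13 mm farther back than shut.
Start: joints at [-1.428, 0.434, 0.025, 1.573, -0.012, 1.134, -0.075], TCP at [0.152, 0.606, 0.231] pointing down, gripper open.
Joint ranges: [-2.62, 2.62], [-0.44, 2.09], [-1.27, 1.32], [0.08, 2.57], [-1.32, 4.46], [0.12, 2], [-2.74, 2.74]. Speed limits (rad/s): [2.22, 2.22, 3.01, 3.01, 3.14, 3.14, 3.14].

### API

Orientations are given as a rotation vector (axis times angle).
In Python, from workcell import telemetry, eyes, ctrl gives the robot as it stands.
- The arm moves only by the tool step_arm, never from a script. Its argument "targets" is one flat list of numbers, 7 for each row, row after row: the turn, a rotation vector about the tool's x, y, z in degrees, then the shift along the tool's x, y, z in mm, then the opening, from 0 (shut) to 1 (fully open). In form: [wx, wy, wz, x, y, z, claw, wx, wy, wz, x, y, z, claw, ...]. A call has 1 to 10 rows; each row shifts and turns the commanded pose from where the row before left it, along the tool's axes as they then stand; what a row does not reach is not made up. A row lasts 1/10 s, in which the tool goes at most 50 mm and 8.59 degrees, less where a joint would pass 70% of its speed; a pose out of reach is approached as far as the arm can. A call with a gripper value outside its range is refused whole. The fingers move at their own pace and stop on an object; "force" is the grip in N (left out, the last holds). Time passes only in rows, so rows that do not move let the fingers close. It gives the time, the measured TCP pose, the force, the opening and the grip force at its end, in the units of the state.
- telemetry.state(): the state, without advancing time (a new reading comes with each control period).
- eyes.grab_frame(name): name is "side" or "top" or "wrist"; returns a dict with "img" (384x512x3 uint8, red, green, blue), "depth" (384x512 float32, m along the optical axis (not along the pixel's ray), 0 where there is no reading), "camera_matrix" (3x3 intrinsics, pixels), "rvec" (rotation vector, rad) and "tvec" (3), from world to camera coordinates, as OpenCV has them; the wrist camera has in their place "tool_from_camera" (4x4, takes a point from camera to tool coordinates, whose origin is the TCP and whose axes are the flange's). Camera axes: x right, y down, z forward; pixel columns grow to the right and rows downward; lengths in m; the calibration is good to about 2 mm. The wrist camera is an equidistant fisheye: a pixel r from the principal point sees the ray r / f radians off the axis. A picture is of the moment at which its call begins: read the wrist's pose just before it.
- ctrl.sign_off(): hands the job in; it is judged then, once.
The state is a dict: "t": time; "joints": joint angles; "qvel": joint speeds; "joint_torque": joint torques, N m; "ee_pos": TCP position; "ee_rot": TCP orientation; "ft_force": force on the tool from outside, world axes, zero at the start; "ft_torque": the same for the moment, N m; "finger_gap": opening from 0.0 (shut) to 1.0 (fully open); "grip_force": force on a finger pad.
Only numpy, scipy, OpenCV 4.12 (cv2) and the standard library are available. Lean on these libraries where they do the work, as an engineer would, in place of code of your own. Each camera call takes 0.05 s, during which the arm holds its last target. There are 200 camera calls.

## Working session

There is one attempt and no reset: what is moved stays moved. The work goes in short steps, Python scripts to look and compute and a tool call to move; the robot and the scene stay as the last step left them, time stands still between calls to the robot, and variables do not carry over. Pictures are saved under pics/ and viewed, at most 14 in all, crops included, and the job is handed in when it is done.

Besides the shell and the picture viewer there is one more tool, called after ">>>" as a command line: name --argument value ..., lists and objects as JSON in quotes. step_arm: Moves the arm, as the interface text tells. Its arguments: {"type":"object","properties":{"targets":{"type":"array","items":{"type":"number"}},"force":{"type":"number"}},"required":["targets"]}

```bash
mkdir -p pics; ls; cat > h.py <<'E'
import numpy as np, cv2
from scipy.spatial.transform import Rotation as R
from workcell import telemetry, eyes, ctrl
def cloud(n):
    s=telemetry.state(); f=eyes.grab_frame(n); d=f["depth"]; K=f["camera_matrix"]
    v,u=np.mgrid[:384,:512]
    if n!="wrist":
        p=np.stack([(u-K[0,2])/K[0,0]*d,(v-K[1,2])/K[1,1]*d,d],-1)
        Rm=R.from_rotvec(np.ravel(f["rvec"])).as_matrix(); P=(p-np.ravel(f["tvec"]))@Rm
    else:
        x=(u-K[0,2])/K[0,0]; y=(v-K[1,2])/K[1,1]; th=np.hypot(x,y)+1e-9; t=np.tan(th)/th
        p=np.stack([x*t*d,y*t*d,d],-1); T=f["tool_from_camera"]
        P=(p@T[:3,:3].T+T[:3,3])@R.from_rotvec(s["ee_rot"]).as_matrix().T+s["ee_pos"]
    P[d==0]=np.nan
    return f["img"],P
def save(n,im): cv2.imwrite("pics/"+n,im[...,::-1])
E
python3 - <<'E'
from h import *
s=telemetry.state(); print(s)
a,P=cloud("top"); b,Q=cloud("side"); np.savez("s0.npz",a=a,P=P,b=b,Q=Q)
save("a.png",np.vstack([cv2.resize(a,(400,300)),cv2.resize(b,(400,300))])); save("top.png",cv2.resize(a,(800,600))); save("side.png",cv2.resize(b,(800,600)))
for p in [(100,100),(400,100),(256,192),(100,300),(400,300)]: print(p,P[p[1],p[0]],Q[p[1],p[0]])
E
```

```text
pics
{'t': 0.0, 'joints': array([-1.42759862,  0.43522851,  0.02496418,  1.57408636, -0.01157256,
        1.13402067, -0.07510338]), 'qvel': array([-8.42548462e-04, -3.73993446e-05, -3.57424750e-04,  2.95856013e-03,
       -3.77620399e-04, -1.28102661e-03,  1.23223936e-03]), 'joint_torque': array([ 6.13657521e-04, -6.70451331e+01,  1.02503445e+00, -3.16214490e+01,
        1.53558754e-02,  1.20712546e-02, -4.01061584e-05]), 'ee_pos': array([0.15201686, 0.60570724, 0.23052661]), 'ee_rot': array([-3.85206447e-01, -3.11785567e+00,  2.51038461e-03]), 'ft_force': array([-0.46449965, -0.78379746, -0.13002445]), 'ft_torque': array([-0.00857966, -0.02151985, -0.00475051]), 'grip_force': 0.0, 'finger_gap': 1.0019427360171156}
(100, 100) [0.86587943 0.53854656 0.01182183] [-0.66154375  1.73473772 -0.03990325]
(400, 100) [ 8.77470604e-01 -4.68562505e-01 -3.58836698e-04] [ 1.44620924  1.63366801 -0.02311868]
(256, 192) [0.55813825 0.0158593  0.00806698] [0.5514301  0.20093343 0.01322602]
(100, 300) [ 0.12340242  0.80142287 -0.73368704] [ 0.04383009 -0.12056052 -0.2309096 ]
(400, 300) [ 0.13317585 -0.71634448 -0.72932439] [ 0.93277458 -0.34027844 -0.00182484]
```

```bash
sleep 1
```

```text
(no output)
```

View pics/top.png

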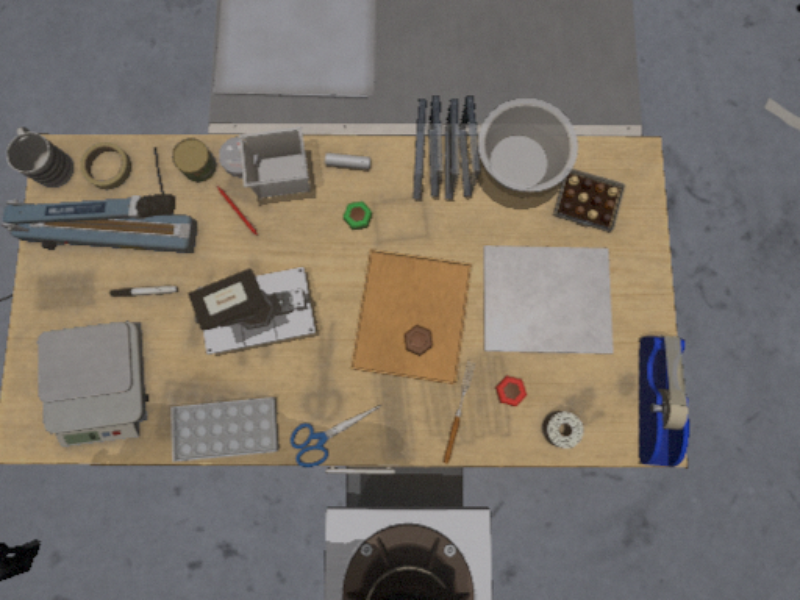

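View pics/side.png

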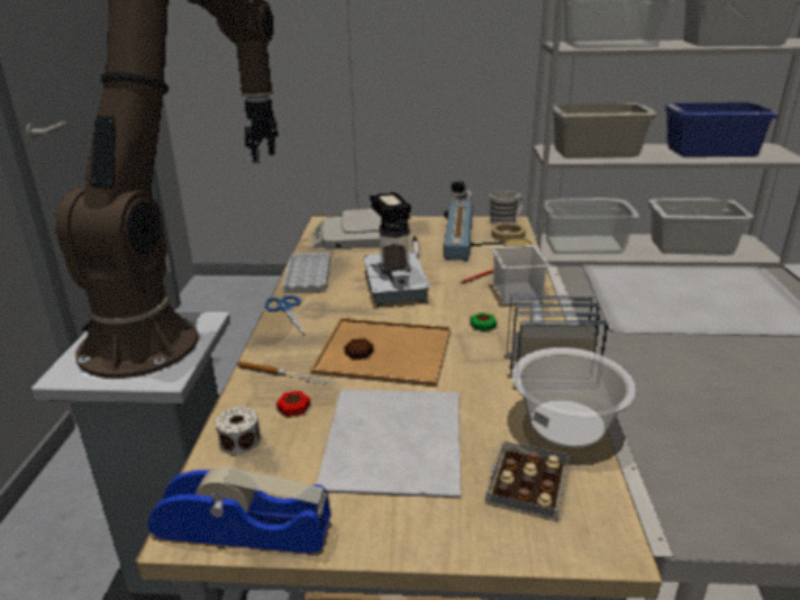

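The top view (800 px) shows the carton at (228,300) on the magazine and the feeder deck at (262,310). The tray is at (412,318) with one brown tablet at (418,340), and the board is at (548,300). Look-alikes are the green hexagon (357,215), the red hexagon (511,390), the chocolate box (590,200) and the white/black roll (564,428). The only loose tablet is the brown one at (418,340).

```bash
python3 - <<'E'
from h import *
z=np.load("s0.npz"); a,P,b,Q=z["a"],z["P"],z["b"],z["Q"]
def rect(m,Pc,name,k=True):
    m=m.astype(np.uint8)
    n,l,st,_=cv2.connectedComponentsWithStats(m)
    i=1+np.argmax(st[1:,4]); pts=Pc[l==i][:,:2].astype(np.float32)
    r=cv2.minAreaRect(pts*1000); print(name,st[i,4],"z",np.nanmedian(Pc[l==i][:,2]).round(4),np.round(r[0],1),np.round(r[1],1),round(r[2],1))
def box(x0,y0,x1,y1):
    m=np.zeros((384,512),bool); m[int(y0*.64):int(y1*.64),int(x0*.64):int(x1*.64)]=1; return m
Z=P[...,2]; rel=lambda lo,hi:(Z>lo)&(Z<hi)
ab=a.astype(int)
rect(box(180,260,330,365)&rel(.215,.24),P,"carton")
rect(box(180,260,330,365)&rel(.036,.052),P,"deck")
rect(box(180,260,330,365)&rel(.068,.088),P,"blocks")
rect(box(470,235,625,365)&(abs(ab[...,0]-ab[...,2])<14)&rel(-.01,.02),P,"board")
hsv=cv2.cvtColor(a,cv2.COLOR_RGB2HSV)
print(hsv[200,260],hsv[205,320])
sat=hsv[...,1]
rect(box(340,240,480,392)&(sat>120),P,"tray")
tb=box(400,320,440,360)&rel(.016,.04); rect(tb,P,"tablet"); rect(box(400,320,440,360)&(hsv[...,2]<125),P,"tablet col")
save("crop1.png",cv2.resize(a[160:250,110:310],(800,360),interpolation=cv2.INTER_CUBIC))
for u in range(125,205,6): print(u,[int(1000*Z[v,u]) if Z[v,u]==Z[v,u] else None for v in range(172,226,4)])
E
```

```text
carton 1117 z 0.2243 [524.2 306.5] [ 67.  110.2] 23.2
deck 1063 z 0.0443 [490.  293.7] [ 63.6 218. ] 16.5
blocks 219 z 0.0743 [536.1 259.8] [ 45.5 132.8] 23.4
board 5343 z 0.0083 [ 563.8 -285.3] [257.7 218. ] 88.9
[ 16 139 154] [170   4 177]
tray 4946 z 0.0045 [528.3  -7.5] [209.3 248.3] 81.6
tablet 260 z 0.0242 [475.6 -17.4] [58.9 53.2] 0.0
tablet col 275 z 0.0238 [nan nan] [0. 0.] 0.0
125 [-1, 0, 0, 0, 221, 224, 223, 224, 70, 0, 2, -1, 0, -1]
131 [-2, -1, 1, 222, 223, 223, 225, 223, 223, 225, 43, 43, 42, -1]
137 [-5, 0, 222, 225, 226, 226, 224, 222, 222, 202, 42, 46, 46, 42]
143 [1, -3, 224, 223, 224, 223, 222, 224, 222, 48, 45, 37, 41, 42]
149 [1, 220, 224, 223, 224, 222, 221, 223, 155, 43, 44, 45, 46, 0]
155 [-1, 223, 224, 225, 224, 225, 225, 217, 155, 84, 42, 44, 42, -2]
161 [3, 225, 221, 224, 222, 222, 224, 163, 129, 69, 42, 45, 45, 0]
167 [-1, 48, 48, 42, 191, 221, 197, None, 97, 55, 45, 43, 0, -1]
173 [1, 41, 42, 44, 72, 68, 63, 56, 39, 47, 40, 41, 1, 0]
179 [1, 44, 46, 46, 71, 68, 70, 60, 45, 46, 43, 45, 1, 1]
185 [42, 41, 45, 43, 55, 65, 68, 45, 42, 45, 49, -1, 0, 0]
191 [45, 47, 48, 77, 78, 78, 74, 45, 44, 45, 44, 0, 2, 0]
197 [-1, 0, 0, -2, 63, 41, 42, 44, 41, 45, 43, -2, -2, 1]
203 [2, -2, -2, 1, 0, 2, 0, -1, 1, -1, 0, -1, 3, 0]
```

View pics/crop1.png

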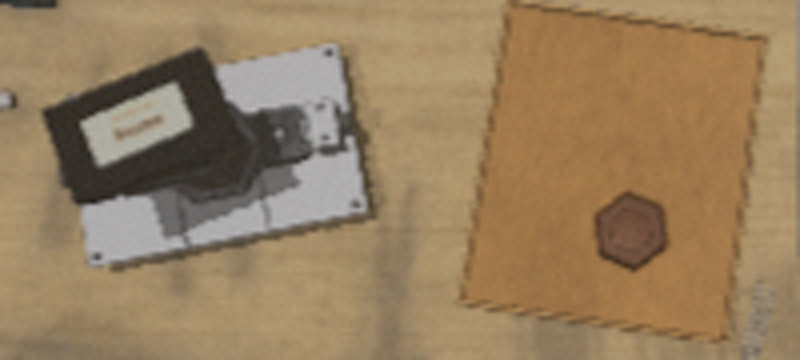

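```bash
cat >> h.py <<'E'
def down(yaw):  # tool z down, tool y at world yaw (deg)
    c,s=np.cos(np.radians(yaw)),np.sin(np.radians(yaw)); y=np.array([c,s,0]); z=np.array([0,0,-1.])
    return R.from_matrix(np.stack([np.cross(y,z),y,z],1))
def yawof(s): y=R.from_rotvec(s["ee_rot"]).as_matrix()[:,1]; return np.degrees(np.arctan2(y[1],y[0]))
def go(pos,yaw,s=None,rot=None):
    """shift (tool axes now) to be made first, then turn (tool axes)"""
    s=s or telemetry.state(); r=R.from_rotvec(s["ee_rot"])
    y=yawof(s); yaw=min((yaw+180*k for k in range(-3,4)),key=lambda q:abs(q-y)) if rot is None else yaw
    d=r.inv().apply(np.array(pos)-s["ee_pos"])*1000; w=np.degrees((r.inv()*(rot or down(yaw))).as_rotvec())
    print("t%.1f ee"%s["t"],np.round(s["ee_pos"],4),"yaw %.1f->%.1f"%(y,yaw),"shift",np.round(d,1),"turn",np.round(w,2),"gap %.2f"%s["finger_gap"],"j7 %.2f"%s["joints"][6],"F",np.round(s["ft_force"],1))
E
python3 - <<'E'
from h import *
z=np.load("s0.npz"); P=z["P"]
Z=P[...,2]; m=(Z>.036)&(Z<.052); m[:int(.64*255)]=0; m[int(.64*365):]=0; m[:,:int(.64*185)]=0; m[:,int(.64*330):]=0
m=cv2.morphologyEx(m.astype(np.uint8),cv2.MORPH_OPEN,np.ones((3,3)))>0
print(cv2.minAreaRect((P[m][:,:2]*1000).astype(np.float32)))
go([.524,.3065,.30],23.2); go([.524,.3065,.182],23.2)
E
```

```text
((532.749267578125, 303.4390869140625), (136.4777374267578, 215.32237243652344), 11.893563270568848)
t0.1 ee [0.152  0.6058 0.2306] yaw 75.9->23.2 shift [-433.7 -199.9  -69. ] turn [-7.000e-02  4.000e-02  5.272e+01] gap 1.00 j7 -0.08 F [-0.2 -0.3 -0.3]
t0.1 ee [0.152  0.6058 0.2306] yaw 75.9->23.2 shift [-433.6 -199.7   49. ] turn [-7.000e-02  4.000e-02  5.272e+01] gap 1.00 j7 -0.08 F [-0.2 -0.3 -0.3]
```

>>> step_arm --targets '[0, 0, 0, -20, -10, -23, 1, 0, 0, 0, -38, -17, -23, 1, 0, 0, 0, -40, -18, -23, 1, 0, 0, 0, -40, -18, 0, 1, 0, 0, 0, -40, -18, 0, 1, 0, 0, 0, -40, -19, 0, 1, 0, 0, 0, -40, -19, 0, 1, 0, 0, 0, -40, -19, 0, 1, 0, 0, 0, -40, -19, 0, 1, 0, 0, 0, -40, -19, 0, 1]'

```text
t: 1.1
ee_pos: [0.4769, 0.342, 0.3001]
ee_rot: [-0.385, -3.117, 0.0]
ft_force: [0.5, -0.2, 0.3]
finger_gap: 1.003
grip_force: 0.0
```

>>> step_arm --targets '[0, 0, 0, -40, -18, 0, 1, 0, 0, 0, -15, -6, 0, 1, 0, 0, 7.5, 0, 0, 0, 1, 0, 0, 7.5, 0, 0, 0, 1, 0, 0, 7.5, 0, 0, 0, 1, 0, 0, 7.5, 0, 0, 0, 1, 0, 0, 7.5, 0, 0, 0, 1, 0, 0, 7.5, 0, 0, 0, 1, 0, 0, 7.7, 0, 0, 0, 1, 0, 0, 0, 0, 0, 0, 1]'

```text
t: 2.1
ee_pos: [0.5228, 0.3074, 0.2999]
ee_rot: [-1.731, -2.621, 0.001]
ft_force: [1.0, -0.6, -0.1]
finger_gap: 1.0
grip_force: 0.0
```

```bash
python3 - <<'E'
from h import *
im,P=cloud("wrist"); save("w1.png",im); 
Z=P[...,2]; m=(Z>.21)&(Z<.24); m=cv2.morphologyEx(m.astype(np.uint8),cv2.MORPH_OPEN,np.ones((5,5)))
n,l,st,c=cv2.connectedComponentsWithStats(m)
for i in range(1,n):
  if st[i,4]>500: print(st[i],cv2.minAreaRect((P[l==i][:,:2]*1000).astype(np.float32)),np.median(Z[l==i]))
go([.524,.3065,.182],23.2)
E
```

```text
[ 450  109   38   74 2020] ((684.01953125, 437.46142578125), (70.09677124023438, 35.56368637084961), 89.750732421875) 0.22758310014288263
[  212   133    89   130 10709] ((523.8143310546875, 307.2181091308594), (66.40013122558594, 109.63997650146484), 23.141407012939453) 0.22486649987576676
t2.1 ee [0.5229 0.3073 0.3   ] yaw 23.4->23.2 shift [ -1.2   0.8 118. ] turn [-0.04  0.01  0.21] gap 1.00 j7 -0.07 F [-0.4  0.6  0.3]
```

View pics/w1.png

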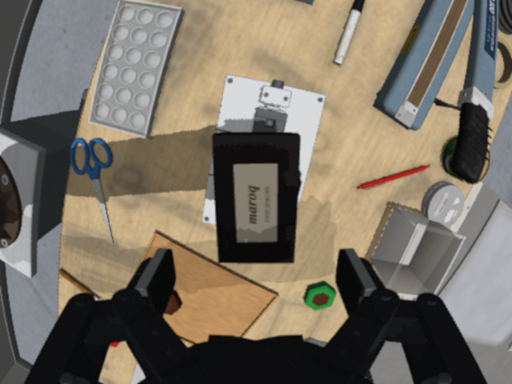

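The wrist view shows the black carton at (256,197) in line with the gripper, and its measured position agrees with the top camera. I'll descend and grip it.

>>> step_arm --targets '[0, 0, 0.2, -1, 0.3, 20, 1, 0, 0, 0, 0, 0, 25, 1, 0, 0, 0, 0, 0, 25, 1, 0, 0, 0, 0, 0, 25, 1, 0, 0, 0, 0, 0, 15, 1, 0, 0, 0, 0, 0, 8, 1, 0, 0, 0, 0, 0, 0, 1, 0, 0, 0, 0, 0, 0, 0.6, 0, 0, 0, 0, 0, 0, 0.6, 0, 0, 0, 0, 0, 0, 0.6]' --force 25

```text
t: 3.15
ee_pos: [0.5247, 0.3064, 0.1835]
ee_rot: [1.733, 2.62, 0.003]
ft_force: [-0.6, -0.3, 3.6]
finger_gap: 0.774
grip_force: 30.2
```

>>> step_arm --targets '[0, 0, 0, 0, 0, 0, 0.5, 0, 0, 0, 0, 0, 0, 0.5, 0, 0, 0, 0, 0, 0, 0.5, 0, 0, 0, 0, 0, 0, 0.5]'

```text
t: 3.55
ee_pos: [0.5248, 0.3065, 0.1834]
ee_rot: [1.733, 2.619, 0.003]
ft_force: [-0.4, -0.2, 6.1]
finger_gap: 0.78
grip_force: 31.9
```

>>> step_arm --targets '[0, 0, 0, 0, 0, -5, 0.5, 0, 0, 0, 0, 0, -15, 0.5, 0, 0, 0, 0, 0, -25, 0.5, 0, 0, 0, 0, 0, -25, 0.5, 0, 0, 0, 0, 0, -25, 0.5, 0, 0, 6, 0, 0, -5, 0.5, 0, 0, 6, 0, 0, 0, 0.5, 0, 0, 6, 0, 0, 0, 0.5, 0, 0, 5.4, 0, 0, 0, 0.5]' --force 30

```text
t: 4.45
ee_pos: [0.5238, 0.3059, 0.2824]
ee_rot: [-2.233, -2.209, 0.001]
ft_force: [-0.1, 0.6, -0.3]
finger_gap: 0.772
grip_force: 33.7
```

```bash
python3 - <<'E'
from h import *
go([.51,-.285,.29],0)
im,P=cloud("top"); save("t2.png",cv2.resize(im[140:270,100:420],(800,325)))
E
```

```text
t4.5 ee [0.5238 0.3059 0.2824] yaw -0.6->0.0 shift [-591.    -7.3   -7.5] turn [-0.03  0.01 -0.63] gap 0.77 j7 -0.45 F [-0.1  0.6 -0.3]
```

View pics/t2.png

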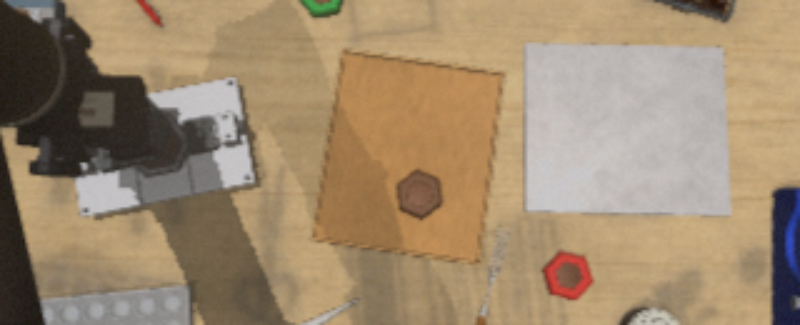

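The overhead crop shows the carton held at the gripper, the magazine still on the feeder at (165,145), and the board empty at (630,130). Next I carry the carton to the board.

>>> step_arm --targets '[0, 0, -0.6, -15, 0, -5, 0.5, 0, 0, 0, -30, 0, -3, 0.5, 0, 0, 0, -40, -1, 0, 0.5, 0, 0, 0, -40, -1, 0, 0.5, 0, 0, 0, -40, -1, 0, 0.5, 0, 0, 0, -40, -1, 0, 0.5, 0, 0, 0, -40, -1, 0, 0.5, 0, 0, 0, -40, -1, 0, 0.5, 0, 0, 0, -40, -1, 0, 0.5, 0, 0, 0, -40, 0, 0, 0.5]'

```text
t: 5.5
ee_pos: [0.5172, -0.0618, 0.2909]
ee_rot: [2.214, 2.229, 0.001]
ft_force: [1.0, 0.4, 0.5]
finger_gap: 0.774
grip_force: 33.7
```

>>> step_arm --targets '[0, 0, 0, -40, 0, 0, 0.5, 0, 0, 0, -40, 0, 0, 0.5, 0, 0, 0, -40, 0, 0, 0.5, 0, 0, 0, -40, 0, 0, 0.5, 0, 0, 0, -40, 0, 0, 0.5, 0, 0, 0, -20, 0, 0, 0.5, 0, 0, 0, -6, 0, 0, 0.5, 0, 0, 0, 0, 0, 0, 0.5]'

```text
t: 6.3
ee_pos: [0.5181, -0.2861, 0.2904]
ee_rot: [-2.217, -2.225, 0.0]
ft_force: [-0.6, 0.5, -1.0]
finger_gap: 0.769
grip_force: 33.7
```

```bash
python3 - <<'E'
from h import *
go([.51,-.285,.005],0)
E
```

```text
t6.3 ee [ 0.5181 -0.2861  0.2904] yaw 0.2->0.0 shift [  1.1  -8.  285.4] turn [-0.02 -0.    0.2 ] gap 0.77 j7 0.68 F [-0.6  0.5 -1. ]
```

>>> step_arm --targets '[0, 0, 0, 1, -4, 30, 0.5, 0, 0, 0, 0, -4, 40, 0.5, 0, 0, 0, 0, 0, 45, 0.5, 0, 0, 0, 0, 0, 45, 0.5, 0, 0, 0, 0, 0, 40, 0.5, 0, 0, 0, 0, 0, 30, 0.5, 0, 0, 0, 0, 0, 20, 0.5, 0, 0, 0, 0, 0, 15, 0.5, 0, 0, 0, 0, 0, 10, 0.5, 0, 0, 0, 0, 0, 4, 0.5]'

```text
t: 7.3
ee_pos: [0.5113, -0.2833, 0.0109]
ee_rot: [-2.216, -2.227, -0.0]
ft_force: [0.3, -1.5, -0.7]
finger_gap: 0.774
grip_force: 33.7
```

>>> step_arm --targets '[0, 0, 0, 0, 0, 2, 0.5, 0, 0, 0, 0, 0, 2, 0.5, 0, 0, 0, 0, 0, 0, 0.5]'

```text
t: 7.6
ee_pos: [0.5114, -0.2841, 0.0078]
ee_rot: [2.217, 2.225, 0.001]
ft_force: [1.0, 0.4, -0.4]
finger_gap: 0.777
grip_force: 33.7
```

>>> step_arm --targets '[0, 0, 0, 0, 0, 2, 0.5, 0, 0, 0, 0, 0, 2, 0.5, 0, 0, 0, 0, 0, 1, 0.5, 0, 0, 0, 0, 0, 0, 0.5]'

```text
t: 8.0
ee_pos: [0.511, -0.2839, 0.0021]
ee_rot: [-2.217, -2.225, 0.0]
ft_force: [0.0, -0.4, -0.5]
finger_gap: 0.775
grip_force: 33.7
```

```bash
python3 - <<'E'
from h import *
im,Q=cloud("side"); save("s2.png",cv2.resize(im[200:330,180:330],(690,598)))
P=cloud("top")[1]
m=(P[...,2]>.02)&(P[...,2]<.06); m=m&(abs(P[...,0]-.51)<.1)&(abs(P[...,1]+.285)<.1)
print(np.nanpercentile(P[...,2][m],[10,50,90]))
go([.51,-.285,.003],0)
E
```

```text
[0.03437639 0.04300801 0.04645688]
t8.1 ee [ 0.5111 -0.284   0.0023] yaw 0.2->0.0 shift [-1.  -1.1 -0.7] turn [-0.   -0.    0.21] gap 0.77 j7 0.90 F [-0.3  0.2 -1.4]
```

View pics/s2.png

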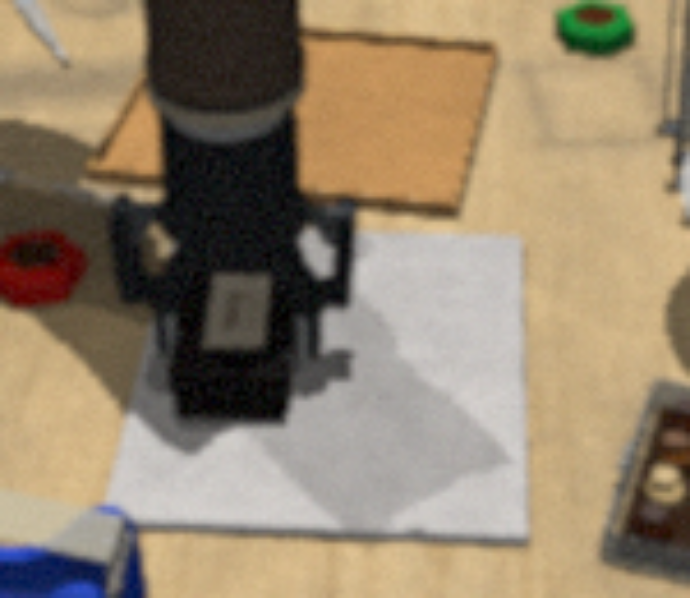

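The side crop shows the carton at (230,340) just above or on the board inside its edges. I'll release it and lift while turning.

>>> step_arm --targets '[0, 0, 0, 0, 0, 0, 0.9, 0, 0, 0, 0, 0, 0, 0.9, 0, 0, 0, 0, 0, 0, 0.95, 0, 0, 0, 0, 0, -10, 1, 0, 0, 0, 0, 0, -25, 1, 0, 0, 0, 0, 0, -35, 1, 0, 0, -8, 0, 0, -40, 1, 0, 0, -8, 0, 0, -45, 1, 0, 0, -8, 0, 0, -45, 1, 0, 0, -8, 0, 0, -45, 1]'

```text
t: 9.1
ee_pos: [0.5105, -0.2842, 0.2501]
ee_rot: [1.511, 2.754, -0.001]
ft_force: [0.9, 0.5, -0.7]
finger_gap: 1.001
grip_force: 0.0
```

>>> step_arm --targets '[0, 0, -8, 0, 0, -40, 1, 0, 0, -8, 0, 0, -10, 1, 0, 0, -8, 0, 0, 0, 1, 0, 0, -8, 0, 0, 0, 1, 0, 0, -8, 0, 0, 0, 1, 0, 0, -8, 0, 0, 0, 1, 0, 0, -8, 0, 0, 0, 1, 0, 0, -8, 0, 0, 0, 1, 0, 0, -6, 0, 0, 0, 1, 0, 0, 0, 0, 0, 0, 1]'

```text
t: 10.1
ee_pos: [0.5106, -0.2843, 0.298]
ee_rot: [-0.335, 3.123, -0.001]
ft_force: [0.9, 0.6, -0.2]
finger_gap: 0.996
grip_force: 0.0
```

```bash
python3 - <<'E'
from h import *
go([.5327,.3034,.28],101.9)
P=cloud("top")[1]
m=(P[...,2]>.03)&(P[...,2]<.06)&(abs(P[...,0]-.51)<.13)&(abs(P[...,1]+.285)<.13)
print(np.nanpercentile(P[...,2][m],[10,50,90]),cv2.minAreaRect((P[m][:,:2]*1000).astype(np.float32)))
E
```

```text
t10.1 ee [ 0.5106 -0.2843  0.298 ] yaw 102.3->101.9 shift [-146.4  569.6   17.8] turn [-0.02  0.01  0.36] gap 1.00 j7 2.30 F [ 0.9  0.6 -0.2]
[0.03959161 0.04224119 0.04492652] ((512.3222045898438, -282.52880859375), (66.20256042480469, 111.34601593017578), 0.45944681763648987)
```

>>> step_arm --targets '[0, 0, 0.4, -5, 20, 0, 1, 0, 0, 0, -10, 40, 0, 1, 0, 0, 0, -11, 42, 0, 1, 0, 0, 0, -11, 42, 0, 1, 0, 0, 0, -11, 42, 0, 1, 0, 0, 0, -11, 42, 0, 1, 0, 0, 0, -11, 42, 0, 1, 0, 0, 0, -11, 42, 0, 1, 0, 0, 0, -11, 42, 0, 1, 0, 0, 0, -11, 42, 0, 1]'

```text
t: 11.15
ee_pos: [0.5305, 0.1262, 0.2978]
ee_rot: [-0.317, 3.125, -0.0]
ft_force: [1.0, -1.8, -0.2]
finger_gap: 1.002
grip_force: 0.0
```

>>> step_arm --targets '[0, 0, 0, -11, 42, 0, 1, 0, 0, 0, -11, 42, 0, 1, 0, 0, 0, -11, 42, 0, 1, 0, 0, 0, -11, 42, 4, 1, 0, 0, 0, -6, 26, 4, 1, 0, 0, 0, 0, 0, 4, 1, 0, 0, 0, 0, 0, 0, 1]'

```text
t: 11.85
ee_pos: [0.5395, 0.3248, 0.2845]
ee_rot: [0.321, -3.124, 0.002]
ft_force: [-0.1, -0.0, -0.2]
finger_gap: 0.999
grip_force: 0.0
```

```bash
python3 - <<'E'
from h import *
im,P=cloud("wrist"); save("w2.png",im); 
Z=P[...,2]
for lo,hi,k in [(.183,.197,5),(.065,.071,3),(.076,.082,3),(.039,.049,5)]:
  m=((Z>lo)&(Z<hi)).astype(np.uint8)
  if lo<.05: m[np.hypot(P[...,0]-.533,P[...,1]-.303)>.15]=0
  m=cv2.morphologyEx(m,cv2.MORPH_OPEN,np.ones((k,k)))
  if lo<.05: print("deck",cv2.minAreaRect((P[m>0][:,:2]*1000).astype(np.float32))); continue
  n,l,st,c=cv2.connectedComponentsWithStats(m)
  for i in range(1,n):
    if st[i,4]>60: print(lo,st[i],cv2.minAreaRect((P[l==i][:,:2]*1000).astype(np.float32)),np.median(Z[l==i]))
go([.5327,.3034,.154],101.9)
E
```

```text
0.183 [ 205  142   56   74 3946] ((531.4631958007812, 303.8230285644531), (63.69548797607422, 46.798912048339844), 12.066121101379395) 0.19071139577365243
0.065 [177 137  32  32 612] ((540.3333129882812, 241.90899658203125), (29.901430130004883, 49.06182861328125), 70.84752655029297) 0.06868419363902525
0.065 [270 137  35  32 839] ((519.69677734375, 361.2745666503906), (39.14456558227539, 42.313907623291016), 12.493870735168457) 0.06872559488616714
0.076 [305 140  19  29 495] ((512.6998291015625, 392.27667236328125), (35.43888854980469, 21.779321670532227), 10.63891315460205) 0.07878746959121907
0.076 [158 142  19  28 463] ((550.4109497070312, 215.83604431152344), (34.490379333496094, 22.24683380126953), 10.32384204864502) 0.07868533038814213
deck ((532.3794555664062, 304.31951904296875), (137.24403381347656, 215.9740753173828), 12.007509231567383)
t11.9 ee [0.54   0.3237 0.2851] yaw 101.7->101.9 shift [ 11.2 -18.3 131.1] turn [-0.08 -0.03 -0.24] gap 1.00 j7 1.15 F [-0.2 -0.8  0. ]
```

View pics/w2.png

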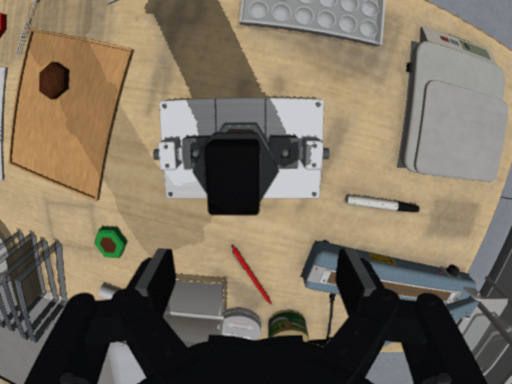

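The wrist view shows the black cap at (233,176) on the clear tube, with catch blocks at (168,154) and (314,154). Measured yaw is 12.0°. I'll descend onto the cap.

>>> step_arm --targets '[0, 0, -0.3, 6, -9, 15, 1, 0, 0, 0, 6, -9, 20, 1, 0, 0, 0, 0, 0, 30, 1, 0, 0, 0, 0, 0, 25, 1, 0, 0, 0, 0, 0, 20, 1, 0, 0, 0, 0, 0, 10, 1, 0, 0, 0, 0, 0, 8, 1, 0, 0, 0, 0, 0, 0, 1]'

```text
t: 12.7
ee_pos: [0.532, 0.304, 0.1571]
ee_rot: [0.329, -3.124, 0.001]
ft_force: [0.4, 0.8, 0.5]
finger_gap: 1.0
grip_force: 0.0
```

```bash
python3 - <<'E'
from h import *
go([.532,.304,.157],102)
E
```

```text
t12.7 ee [0.532  0.304  0.1571] yaw 102.0->102.0 shift [0.  0.  0.1] turn [-0.03 -0.02  0.04] gap 1.00 j7 1.18 F [0.4 0.8 0.5]
```

>>> step_arm --targets '[0, 0, 0, 0, 0, 0, 0.6, 0, 0, 0, 0, 0, 0, 0.5, 0, 0, 0, 0, 0, 0, 0.4, 0, 0, 0, 0, 0, 0, 0.4, 0, 0, 0, 0, 0, 0, 0.4, 0, 0, 0, 0, 0, 0, 0.4, 0, 0, 0, 0, 0, 0, 0.4]' --force 80

```text
t: 13.4
ee_pos: [0.5327, 0.3044, 0.1584]
ee_rot: [-0.33, 3.123, 0.0]
ft_force: [0.1, -2.2, 5.9]
finger_gap: 0.525
grip_force: 82.1
```

>>> step_arm --targets '[-0.7, 0, 0, 0, -1.3, -0.8, 0.4, -0.7, 0, 0, 0, -1.3, -0.8, 0.4, -0.7, 0, 0, 0, -1.3, -0.8, 0.4, -0.7, 0, 0, 0, -1.4, -0.8, 0.4, -0.7, 0, 0, 0, -1.4, -0.8, 0.4, 0, 0, 0, 0, 0, 0, 0.4, 0, 0, 0, 0, 0, 0, 0.4]'

```text
t: 14.1
ee_pos: [0.5337, 0.2979, 0.1617]
ee_rot: [0.33, -3.117, -0.096]
ft_force: [-0.3, -2.6, 6.1]
finger_gap: 0.526
grip_force: 83.9
```

```bash
cat >> h.py <<'E'
H=np.array([.532,.304,.044]); MX=np.array([np.cos(np.radians(12)),np.sin(np.radians(12)),0]); MY=np.array([-MX[1],MX[0],0])
def mag(rel0=.113):
    "foot end heights from wrist pose, if no slip in grip since home"
    s=telemetry.state(); r=R.from_rotvec(s["ee_rot"])*down(102).inv()
    for y in (.072,-.072):
        p=s["ee_pos"]+r.apply(MY*y-np.array([0,0,rel0]))-H; print("end y%+.3f: along y %.1f z %.1f x %.1f mm"%(y,p@MY*1000,p[2]*1000,p@MX*1000))
    print("tilt",np.round(np.degrees(r.as_rotvec()),2),"F",s["ft_force"]@np.stack([MX,MY,[0,0,1]],1),"T",np.round(s["ft_torque"]@np.stack([MX,MY,[0,0,1]],1),2),"gap",s["finger_gap"],"t",s["t"])
E
python3 - <<'E'
from h import *
mag()
im,P=cloud("side"); save("s3.png",cv2.resize(im[115:205,210:300],(600,600),interpolation=cv2.INTER_CUBIC))
E
```

```text
end y+0.072: along y 72.5 z 9.3 x 0.4 mm
end y-0.072: along y -71.3 z 0.5 x 0.6 mm
tilt [3.47 0.69 0.07] F [-0.8867039  -2.51449024  6.07555145] T [-1.33  0.22 -0.03] gap 0.5263871627412485 t 14.1
```

View pics/s3.png

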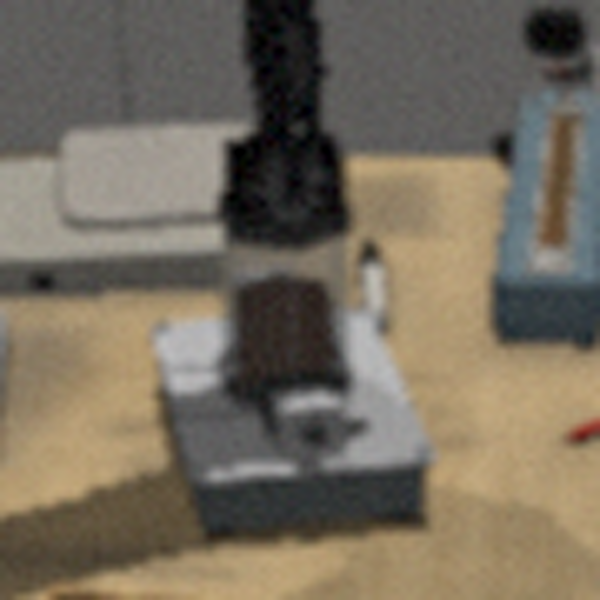

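The side crop shows the magazine gripped by the cap and about three tablets dark in the tube at (290,330). I'll read the foot ends' heights from the wrist depth.

```bash
cat >> h.py <<'E'
def foot():
    im,P=cloud("wrist"); d=P-H; y=d@MY; x=d@MX; z=d[...,2]
    for s in (1,-1):
        o=[]
        for lo in (.045,.052,.059,.066):
            m=(abs(x)<.016)&(s*y>lo)&(s*y<lo+.006)&(z>.015)&(z<.06); o.append((int(m.sum()),round(float(np.median(z[m])*1000-24),1) if m.sum()>4 else None))
        print("foot","a" if s>0 else "b",o)
    return im
E
python3 - <<'E'
from h import *
foot()
E
```

```text
foot a [(218, 7.2), (250, 7.2), (269, 7.9), (159, 8.3)]
foot b [(234, 2.1), (256, 1.5), (242, 1.0), (236, 0.8)]
```

>>> step_arm --targets '[0.8, 0, 0, 0, 1.6, -1, 0.4, 0.8, 0, 0, 0, 1.6, -1, 0.4, 0.8, 0, 0, 0, 1.6, -1, 0.4, 0.8, 0, 0, 0, 1.6, -1, 0.4, 0.8, 0, 0, 0, 1.5, -1, 0.4, 0, 0, 0, 0, 0, 0, 0.4, 0, 0, 0, 0, 0, 0, 0.4]'

```text
t: 14.9
ee_pos: [0.5322, 0.3056, 0.1669]
ee_rot: [-0.332, 3.122, -0.015]
ft_force: [1.3, -4.0, 4.5]
finger_gap: 0.525
grip_force: 84.3
```

```bash
python3 - <<'E'
from h import *
mag(.1144);foot()
E
```

```text
end y+0.072: along y 72.5 z 7.8 x 0.4 mm
end y-0.072: along y -71.5 z 9.1 x 0.8 mm
tilt [-0.52 -0.17  0.13] F [ 0.45959722 -4.19194605  4.49650792] T [-0.4  -0.19  0.09] gap 0.524963644933091 t 14.9
foot a [(229, 9.2), (230, 8.6), (267, 8.5), (228, 8.7)]
foot b [(223, 10.2), (246, 9.8), (270, 10.3), (205, 10.5)]
```

>>> step_arm --targets '[-0.7, 0, 0, 0, -1.4, -0.7, 0.4, -0.7, 0, 0, 0, -1.4, -0.7, 0.4, -0.7, 0, 0, 0, -1.4, -0.7, 0.4, -0.7, 0, 0, 0, -1.4, -0.7, 0.4, -0.7, 0, 0, 0, -1.4, -0.7, 0.4, -0.8, 0, 0, 0, -1.5, -0.8, 0.4, 0, 0, 0, 0, 0, 0, 0.4, 0, 0, 0, 0, 0, 0, 0.4]'

```text
t: 15.75
ee_pos: [0.5334, 0.2977, 0.1707]
ee_rot: [0.331, -3.115, -0.105]
ft_force: [0.2, -0.3, -2.3]
finger_gap: 0.524
grip_force: 83.9
```

```bash
python3 - <<'E'
from h import *
mag(.1144);foot()
E
```

```text
end y+0.072: along y 73.1 z 17.4 x -0.1 mm
end y-0.072: along y -70.6 z 7.7 x 0.2 mm
tilt [3.76 0.79 0.12] F [ 0.14509525 -0.34687717 -2.29654044] T [-0.33 -0.05 -0.05] gap 0.5242191728963921 t 15.75
foot a [(224, 16.5), (222, 16.7), (286, 17.3), (178, 17.9)]
foot b [(227, 10.6), (242, 9.8), (265, 9.5), (237, 9.3)]
```

>>> step_arm --targets '[0.7, 0, 0, 0, 1.4, -0.8, 0.4, 0.7, 0, 0, 0, 1.4, -0.8, 0.4, 0.7, 0, 0, 0, 1.4, -0.8, 0.4, 0.7, 0, 0, 0, 1.4, -0.8, 0.4, 0.7, 0, 0, 0, 1.4, -0.8, 0.4, 0.8, 0, 0, 0, 1.4, -0.9, 0.4, 0, 0, 0, 0, 0, 0, 0.4, 0, 0, 0, 0, 0, 0, 0.4]'

```text
t: 16.6
ee_pos: [0.532, 0.3052, 0.1758]
ee_rot: [-0.331, 3.123, -0.014]
ft_force: [0.2, -1.8, 0.1]
finger_gap: 0.527
grip_force: 84.7
```

```bash
python3 - <<'E'
from h import *
mag(.1144);foot()
E
```

```text
end y+0.072: along y 72.2 z 16.8 x 0.1 mm
end y-0.072: along y -71.8 z 18.0 x 0.4 mm
tilt [-0.49 -0.12  0.11] F [-0.21910229 -1.77289253  0.09504455] T [-0.25 -0.03  0.01] gap 0.5272392593333822 t 16.6
foot a [(229, 17.8), (216, 17.5), (283, 17.5), (216, 17.6)]
foot b [(225, 19.2), (237, 19.0), (283, 19.1), (217, 19.3)]
```

>>> step_arm --targets '[-0.5, 0, 0, 0, -1, 0, 0.4, 0, 0, 0, 0, 0, -2, 0.4, 0, 0, 0, 0, 0, -3, 0.4, 0, 0, 0, 0, 0, -4, 0.4, 0, 0, 0, 0, 0, -5, 0.4, 0, 0, 0, 0, 0, -8, 0.4, 0, 0, 0, 0, 0, -12, 0.4, 0, 0, 0, 0, 0, -15, 0.4, 0, 0, 0, 0, 0, -15, 0.4, 0, 0, 0, 0, 0, -15, 0.4]'

```text
t: 17.65
ee_pos: [0.5321, 0.3044, 0.2564]
ee_rot: [-0.332, 3.123, 0.001]
ft_force: [0.4, -0.7, -2.3]
finger_gap: 0.526
grip_force: 84.3
```

>>> step_arm --targets '[0, 0, 0, 0, 0, -15, 0.4, 0, 0, 0, 0, 0, -15, 0.4, 0, 0, 0, 0, 0, -15, 0.4, 0, 0, 0, 0, 0, -5, 0.4, 0, 0, 0, 0, 0, 0, 0.4]'

```text
t: 18.15
ee_pos: [0.5324, 0.3045, 0.306]
ee_rot: [-0.331, 3.122, 0.002]
ft_force: [0.5, 0.4, -2.5]
finger_gap: 0.525
grip_force: 84.3
```

```bash
python3 - <<'E'
from h import *
mag(.1144)
im,Q=cloud("side"); save("s4.png",cv2.resize(im[100:205,180:320],(800,600),interpolation=cv2.INTER_CUBIC))
go([.62,-.285,.28],102-12)
E
```

```text
end y+0.072: along y 72.5 z 147.6 x 0.6 mm
end y-0.072: along y -71.5 z 147.5 x 0.9 mm
tilt [ 0.07 -0.1   0.11] F [ 0.53676637  0.31157609 -2.48464774] T [-0.    0.    0.01] gap 0.5250346108255384 t 18.15
t18.2 ee [0.532  0.3043 0.305 ] yaw 102.1->90.0 shift [  37.7 -594.7   24.8] turn [ 0.02  0.03 12.12] gap 0.53 j7 1.18 F [-0.2  0.3 -3.2]
```

View pics/s4.png

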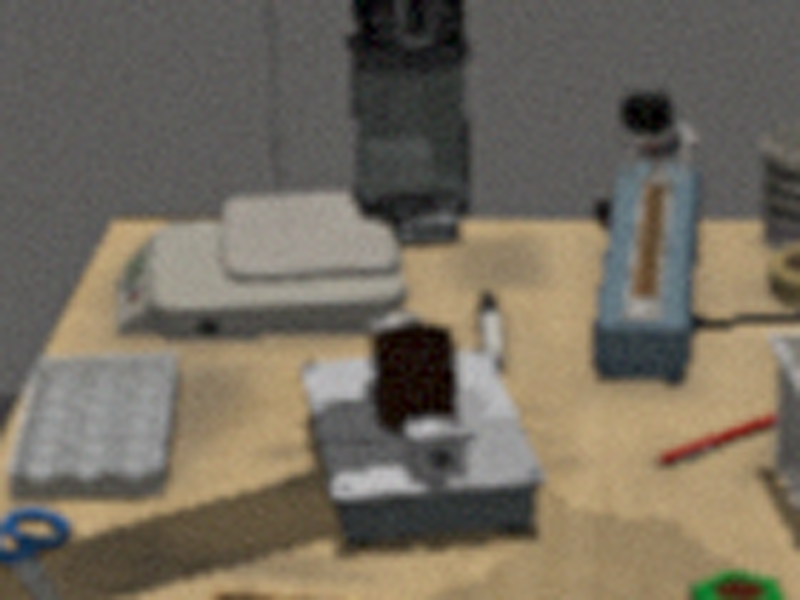

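The magazine is clear of the pins, and the stack of three tablets stands on the feeder at (415,380). Carrying the magazine to the board.

>>> step_arm --targets '[0, 0, 0, 1, -15, 0, 0.4, 0, 0, 0, 2, -30, 0, 0.4, 0, 0, 0, 3, -42, 0, 0.4, 0, 0, 0, 3, -42, 0, 0.4, 0, 0, 0, 3, -42, 0, 0.4, 0, 0, 0, 3, -42, 0, 0.4, 0, 0, 0, 3, -42, 0, 0.4, 0, 0, 0, 3, -42, 0, 0.4, 0, 0, 0, 3, -42, 0, 0.4, 0, 0, 0, 3, -42, 0, 0.4]'

```text
t: 19.2
ee_pos: [0.5846, -0.0769, 0.3041]
ee_rot: [0.33, -3.123, 0.0]
ft_force: [1.1, -0.1, -2.8]
finger_gap: 0.527
grip_force: 84.4
```

>>> step_arm --targets '[0, 0, 0, 3, -42, 0, 0.4, 0, 0, 0, 3, -42, 0, 0.4, 0, 0, 0, 2, -42, 0, 0.4, 0, 0, 0, 2, -42, 0, 0.4, 0, 0, 0, 1, -30, 0, 0.4, 0, 0, 0, 0, -15, 0, 0.4, 0, 0, 6, 0, 0, 0, 0.4, 0, 0, 6.1, 0, 0, 0, 0.4, 0, 0, 0, 0, 0, 0, 0.4, 0, 0, 0, 0, 0, 0, 0.4]'

```text
t: 20.2
ee_pos: [0.6192, -0.284, 0.3043]
ee_rot: [0.006, -3.141, -0.001]
ft_force: [-0.6, 0.1, -2.8]
finger_gap: 0.522
grip_force: 84.2
```

```bash
python3 - <<'E'
from h import *
# foot underside = TCP-.1144 -> TCP .1224+ on the board
go([.625,-.285,.1224],90)
E
```

```text
t20.2 ee [ 0.6192 -0.284   0.3043] yaw 90.2->90.0 shift [ -6.   -1.1 181.9] turn [ 0.03 -0.05  0.22] gap 0.52 j7 2.03 F [-0.6  0.1 -2.8]
```

>>> step_arm --targets '[0, 0, 0, -3, -1, 15, 0.4, 0, 0, 0, -3, 0, 30, 0.4, 0, 0, 0, 0, 0, 35, 0.4, 0, 0, 0, 0, 0, 35, 0.4, 0, 0, 0, 0, 0, 30, 0.4, 0, 0, 0, 0, 0, 15, 0.4, 0, 0, 0, 0, 0, 10, 0.4, 0, 0, 0, 0, 0, 5, 0.4, 0, 0, 0, 0, 0, 2, 0.4, 0, 0, 0, 0, 0, 1, 0.4]'

```text
t: 21.2
ee_pos: [0.6262, -0.2858, 0.1278]
ee_rot: [-0.0, 3.14, -0.001]
ft_force: [-0.2, -0.9, -2.7]
finger_gap: 0.528
grip_force: 84.2
```

>>> step_arm --targets '[0, 0, 0, 0, 0, 1, 0.4, 0, 0, 0, 0, 0, 1, 0.4, 0, 0, 0, 0, 0, 1, 0.4, 0, 0, 0, 0, 0, 0, 0.4]'

```text
t: 21.6
ee_pos: [0.6255, -0.2854, 0.1238]
ee_rot: [-0.0, 3.142, 0.0]
ft_force: [0.6, 0.5, -2.6]
finger_gap: 0.527
grip_force: 84.2
```

>>> step_arm --targets '[0, 0, 0, 0, 0, 0.7, 0.4, 0, 0, 0, 0, 0, 0.7, 0.4, 0, 0, 0, 0, 0, 0, 0.4]'

```text
t: 21.9
ee_pos: [0.6256, -0.2855, 0.1225]
ee_rot: [-0.0, 3.141, -0.0]
ft_force: [-0.2, 0.7, -1.7]
finger_gap: 0.529
grip_force: 84.4
```

>>> step_arm --targets '[0, 0, 0, 0, 0, 0.7, 0.4, 0, 0, 0, 0, 0, 0, 0.4]'

```text
t: 22.1
ee_pos: [0.6257, -0.2856, 0.1224]
ee_rot: [-0.0, 3.141, -0.0]
ft_force: [-1.4, 0.1, 4.2]
finger_gap: 0.525
grip_force: 85.2
```

>>> step_arm --targets '[0, 0, 0, 0, 0, 0, 0.6, 0, 0, 0, 0, 0, 0, 0.75, 0, 0, 0, 0, 0, 0, 1, 0, 0, 0, 0, 0, 0, 1, 0, 0, 0, 0, 0, -10, 1, 0, 0, 0, 0, 0, -30, 1, 0, 0, 0, 0, 0, -40, 1, 0, 0, 0, 0, 0, -40, 1, 0, 0, 0, 0, 0, -40, 1]'

```text
t: 23.0
ee_pos: [0.6253, -0.2855, 0.2842]
ee_rot: [-0.0, 3.141, -0.001]
ft_force: [0.8, -1.2, 0.4]
finger_gap: 1.003
grip_force: 0.0
```

```bash
python3 - <<'E'
from h import *
im,P=cloud("side"); save("s5.png",cv2.resize(im[150:345,130:430],(800,520),interpolation=cv2.INTER_CUBIC))
im,P=cloud("top"); np.savez("t5.npz",a=im,P=P)
Z=P[...,2]
m=(Z>.135)&(Z<.165)&(abs(P[...,0]-.63)<.08)&(abs(P[...,1]+.285)<.08)
print("cap",cv2.minAreaRect((P[m][:,:2]*1000).astype(np.float32)),np.median(Z[m]))
m=(Z>.095)&(Z<.115)&(np.hypot(P[...,0]-.532,P[...,1]-.304)<.06)
print("stack",m.sum(),cv2.minAreaRect((P[m][:,:2]*1000).astype(np.float32)),np.median(Z[m]),P[m].mean(0))
go([.532,.304,.20],102)
E
```

```text
cap ((625.5005493164062, -284.150634765625), (46.77610778808594, 63.874046325683594), 89.34188842773438) 0.15374955881294292
stack 300 ((531.8629760742188, 302.722900390625), (59.63481903076172, 53.92790985107422), 40.80917739868164) 0.10408971597360507 [0.53087294 0.30153512 0.10397594]
t23.1 ee [ 0.6278 -0.287   0.2893] yaw 90.0->102.0 shift [ 96.8 591.4  85.8] turn [ -0.3    0.56 -12.  ] gap 1.00 j7 2.03 F [-0.4  0.4  0.2]
```

View pics/s5.png

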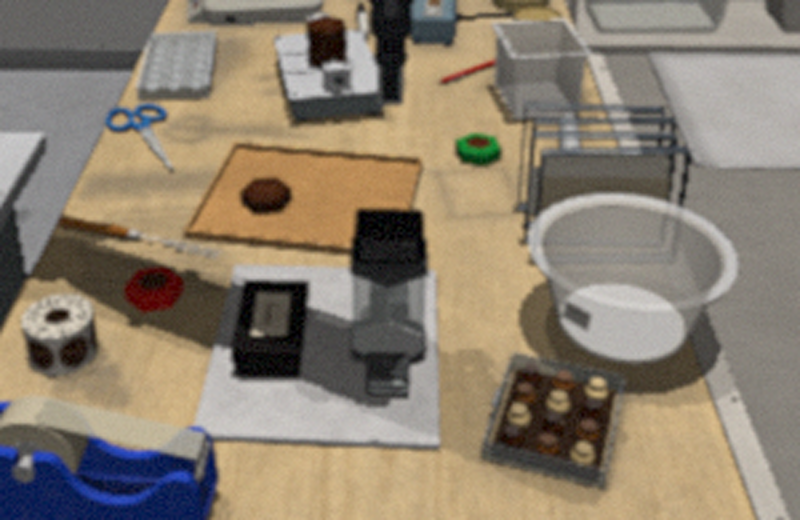

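The side view shows the carton and the magazine standing apart on the board at (270,325) and (388,300). The stack of three is at (327,40) and the loose tablet at (266,195). I'll look at the tray from closer on the way.

>>> step_arm --targets '[0, 0, 0, 8, 17, 0, 1, 0, 0, 0, 15, 35, 0, 1, 0, 0, 0, 18, 39, 0, 1, 0, 0, 0, 18, 39, 0, 1, 0, 0, 0, 18, 39, 0, 1, 0, 0, 0, 18, 39, 0, 1, 0, 0, 0, 18, 39, 0, 1, 0, 0, 0, 15, 30, 0, 1, 0, 0, 0, 0, 0, 0, 1, 0, 0, 0, 0, 0, 0, 1]'

```text
t: 24.1
ee_pos: [0.4974, -0.0082, 0.2822]
ee_rot: [-0.003, 3.141, 0.0]
ft_force: [-0.6, 0.4, 0.8]
finger_gap: 1.0
grip_force: 0.0
```

```bash
cat >> h.py <<'E'
def hexfit(pts):
    "centre (mm) and flat direction (deg mod 60) of a 54 mm hexagon covering pts (N,2 mm)"
    c0=np.array(cv2.minEnclosingCircle(pts.astype(np.float32))[0]); best=None
    from scipy.optimize import minimize
    for a in range(-30,30,3):
        def f(p):
            th=np.radians(p[2]+np.arange(6)*60); n=np.stack([np.cos(th),np.sin(th)])
            sup=np.array([np.percentile(q,99.3) for q in ((pts-p[:2])@n).T]); return np.sum((sup-27)**2)
        r=minimize(f,[*c0,a],method="Nelder-Mead",options=dict(xatol=.02,fatol=.02))
        if best is None or r.fun<best.fun: best=r
    th=(best.x[2]+30)%60-30
    return np.round([*best.x[:2],th,best.fun],2)
def tablets(P,ctr,rad,zlo=.019,zhi=.03,k=5):
    Z=P[...,2]; m=((Z>zlo)&(Z<zhi)&(np.hypot(P[...,0]-ctr[0],P[...,1]-ctr[1])<rad)).astype(np.uint8); m=cv2.morphologyEx(m,cv2.MORPH_OPEN,np.ones((k,k)))
    n,l,st,_=cv2.connectedComponentsWithStats(m)
    for i in range(1,n):
        if st[i,4]>100:
            q=P[l==i]; print(st[i],"z %.4f"%np.median(q[:,2]),hexfit(q[:,:2]*1000))
def tray(P,im,ctr,rad=.18):
    hsv=cv2.cvtColor(im,cv2.COLOR_RGB2HSV); m=(np.hypot(P[...,0]-ctr[0],P[...,1]-ctr[1])<rad)&(P[...,2]<.03)&(P[...,2]>-.005)&(hsv[...,1]>125)&(hsv[...,2]>60)
    m=cv2.morphologyEx(m.astype(np.uint8),cv2.MORPH_OPEN,np.ones((3,3))); n,l,st,_=cv2.connectedComponentsWithStats(m); i=1+np.argmax(st[1:,4])
    r=cv2.minAreaRect((P[l==i][:,:2]*1000).astype(np.float32)); print("tray",np.round(r[0],1),np.round(r[1],1),round(r[2],1))
E
python3 - <<'E'
from h import *
im,P=cloud("wrist"); save("w5.png",im)
tablets(P,(.528,-.008),.11); tray(P,im,(.528,-.008))
tablets(P,(.532,.303),.06,.098,.115)
t=np.load("t5.npz"); tablets(t["P"],(.528,-.008),.11,k=3); tablets(t["P"],(.532,.303),.06,.098,.115,k=3)
go([.531,.3025,.15],102)
E
```

```text
[ 227  118   42   43 1332] z 0.0249 [ 4.7546e+02 -1.8160e+01 -1.0640e+01  1.0000e-02]
tray [526.8  -6.2] [210.6 246.9] 82.0
[457 178  30  36 817] z 0.1052 [529.68 299.99  25.93   5.71]
[258 209  18  18 242] z 0.0244 [476.46 -18.35 -15.28   2.16]
[149 186  20  19 286] z 0.1042 [ 5.3178e+02  3.0216e+02 -6.5100e+00  1.2000e-01]
t24.1 ee [ 0.4977 -0.0092  0.2821] yaw 90.0->102.0 shift [-33.1 311.8 132. ] turn [ -0.03   0.05 -12.01] gap 1.00 j7 1.52 F [ 0.2 -0.  -0.1]
```

View pics/w5.png

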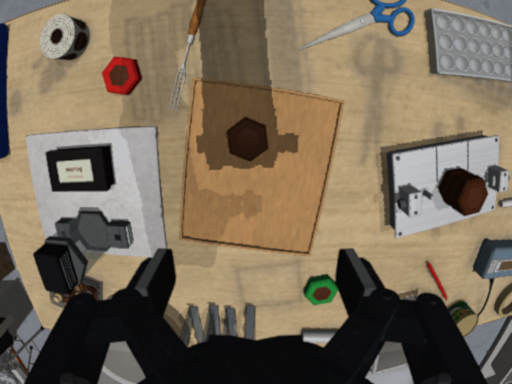

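The wrist view shows the tray with tablet 4 at (247,138), the stack at (463,190), and the board objects at the left. I'll go over the stack.

>>> step_arm --targets '[0, 0, 0, -2, 15, 0, 1, 0, 0, 0, -4, 35, 0, 1, 0, 0, 0, -4, 42, 0, 1, 0, 0, 0, -4, 42, 0, 1, 0, 0, 0, -4, 42, 0, 1, 0, 0, 0, -4, 42, 0, 1, 0, 0, 0, -4, 42, 0, 1, 0, 0, 0, -4, 36, 8, 1, 0, 0, 0, -3, 16, 8, 1, 0, 0, 0, 0, 0, 8, 1]'

```text
t: 25.15
ee_pos: [0.531, 0.3049, 0.2564]
ee_rot: [0.003, -3.141, 0.0]
ft_force: [0.5, 0.0, -0.1]
finger_gap: 0.997
grip_force: 0.0
```

>>> step_arm --targets '[0, 0, -7, 0, 0, 8, 1, 0, 0, -8, 0, 0, 0, 1, 0, 0, -8.5, 0, 0, 0, 1, 0, 0, 0, 0, 0, 0, 1, 0, 0, 0, 0, 0, 0, 1]'

```text
t: 25.65
ee_pos: [0.5312, 0.3014, 0.2495]
ee_rot: [0.629, -3.078, 0.001]
ft_force: [0.4, 0.6, 0.6]
finger_gap: 0.996
grip_force: 0.0
```

```bash
python3 - <<'E'
from h import *
im,P=cloud("wrist"); save("w6.png",im)
tablets(P,(.532,.303),.05,.098,.115)
go([.5315,.3025,.085],113.5)
E
```

```text
[ 228  149   58   56 2361] z 0.1050 [ 5.3058e+02  3.0308e+02 -3.1000e-01  1.5000e-01]
t25.7 ee [0.531  0.3019 0.2496] yaw 113.2->113.5 shift [ -0.6   0.4 164.6] turn [-0.03  0.   -0.35] gap 1.00 j7 1.35 F [-0.3  0.5  0.6]
```

>>> step_arm --targets '[0, 0, 0, 0, 1.3, 15, 1, 0, 0, -6.2, 0, 0, 25, 0.9, 0, 0, 0, 0, 0, 30, 0.9, 0, 0, 0, 0, 0, 30, 0.9, 0, 0, 0, 0, 0, 25, 0.9, 0, 0, 0, 0, 0, 20, 0.9, 0, 0, 0, 0, 0, 12, 0.9, 0, 0, 0, 0, 0, 6, 0.9, 0, 0, 0, 0, 0, 2, 0.9, 0, 0, 0, 0, 0, 0, 0.9]' --force 30

```text
t: 26.7
ee_pos: [0.5303, 0.3049, 0.0852]
ee_rot: [-0.804, 3.036, 0.0]
ft_force: [-0.5, -0.3, -0.5]
finger_gap: 0.901
grip_force: 0.0
```

>>> step_arm --targets '[0, 0, 0, 0, 0, 0, 0.75, 0, 0, 0, 0, 0, 0, 0.68, 0, 0, 0, 0, 0, 0, 0.6, 0, 0, 0, 0, 0, 0, 0.5, 0, 0, 0, 0, 0, 0, 0.5, 0, 0, 0, 0, 0, 0, 0.5]'

```text
t: 27.3
ee_pos: [0.5305, 0.305, 0.0859]
ee_rot: [-0.805, 3.035, 0.001]
ft_force: [-1.1, -0.8, 6.7]
finger_gap: 0.654
grip_force: 28.8
```

>>> step_arm --targets '[0, 0, 0, 0, 0, -2, 0.5, 0, 0, 0, 0, 0, -5, 0.5, 0, 0, 0, 0, 0, -10, 0.5, 0, 0, 0, 0, 0, -20, 0.5, 0, 0, 0, 0, 0, -30, 0.5, 0, 0, 0, 0, 0, -30, 0.5, 0, 0, 0, 0, 0, -20, 0.5, 0, 0, 0, 0, 0, 0, 0.5]'

```text
t: 28.1
ee_pos: [0.5314, 0.3058, 0.2058]
ee_rot: [-0.804, 3.031, 0.003]
ft_force: [0.7, -0.3, 0.0]
finger_gap: 0.647
grip_force: 29.9
```

```bash
python3 - <<'E'
from h import *
a,P=cloud("top"); Z=P[...,2]
tablets(P,(.528,-.008),.11,k=3);tray(P,a,(.528,-.008))
im,P=cloud("wrist"); save("w7.png",im)
tablets(P,(.532,.303),.05,.078,.095); tablets(P,(.5,-.01),.12)
go([.5106,.0228,.15],109.4)
E
```

```text
[258 208  18  19 258] z 0.0242 [476.83 -18.34 -10.27   0.5 ]
tray [526.3  -7.7] [210.3 246.2] 81.9
[ 222  153   62   54 2448] z 0.0850 [530.93 303.22   3.34   2.85]
[ 37   0  35  38 973] z 0.0246 [478.49 -15.74  -5.08   5.34]
t28.2 ee [0.5299 0.3048 0.2022] yaw 119.7->109.4 shift [ 156.6 -235.4   52. ] turn [1.000e-02 6.000e-02 1.031e+01] gap 0.65 j7 1.44 F [ 0.3  0.4 -1. ]
```

View pics/w7.png

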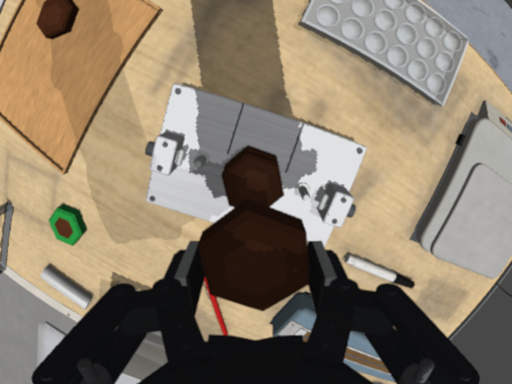

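The wrist view shows one tablet held by its flats at (255,255), the rest of the stack below at (252,178), and tablet 4 at (57,17). I'll take it to the tray.

>>> step_arm --targets '[0, 0, 0, 8, -13, 0, 0.5, 0, 0, 0, 17, -26, 0, 0.5, 0, 0, 0, 22, -33, 0, 0.5, 0, 0, 0, 22, -33, 0, 0.5, 0, 0, 0, 22, -33, 0, 0.5, 0, 0, 0, 22, -33, 0, 0.5, 0, 0, 0, 22, -33, 0, 0.5, 0, 0, 0, 15, -20, 10, 0.5, 0, 0, 3, 5, -9, 20, 0.5, 0, 0, 7, 0, 0, 20, 0.5]'

```text
t: 29.2
ee_pos: [0.5096, 0.0215, 0.1505]
ee_rot: [0.526, -3.096, 0.002]
ft_force: [-0.7, 0.1, -1.4]
finger_gap: 0.655
grip_force: 30.0
```

>>> step_arm --targets '[0, 0, 0, 0, 0, 15, 0.5, 0, 0, 0, 0, 0, 0, 0.5, 0, 0, 0, 0, 0, 0, 0.5]'

```text
t: 29.5
ee_pos: [0.51, 0.0248, 0.1363]
ee_rot: [0.537, -3.094, 0.0]
ft_force: [1.1, -0.7, -0.9]
finger_gap: 0.649
grip_force: 30.1
```

```bash
python3 - <<'E'
from h import *
im,P=cloud("wrist")
tablets(P,(.48,-.018),.05)
go([.5126,.0251,.0075],109.4)
E
```

```text
[ 189  103   66   67 3166] z 0.0249 [ 4.7574e+02 -1.8520e+01 -9.0500e+00  2.2000e-01]
t29.6 ee [0.5106 0.0251 0.1368] yaw 109.7->109.4 shift [ -2.   -0.7 129.3] turn [-0.   -0.02  0.32] gap 0.65 j7 1.77 F [-0.3  0.6 -0.8]
```

>>> step_arm --targets '[0, 0, 0.3, -2, -0.7, 20, 0.5, 0, 0, 0, 0, 0, 25, 0.5, 0, 0, 0, 0, 0, 25, 0.5, 0, 0, 0, 0, 0, 20, 0.5, 0, 0, 0, 0, 0, 17, 0.5, 0, 0, 0, 0, 0, 10, 0.5, 0, 0, 0, 0, 0, 6, 0.5, 0, 0, 0, 0, 0, 4, 0.5, 0, 0, 0, 0, 0, 1, 0.5, 0, 0, 0, 0, 0, 0, 0.5]'

```text
t: 30.55
ee_pos: [0.5132, 0.0256, 0.009]
ee_rot: [-0.53, 3.096, 0.0]
ft_force: [0.2, 0.4, -0.2]
finger_gap: 0.655
grip_force: 30.1
```

>>> step_arm --targets '[0, 0, 0, 0.9, -0.5, 0, 0.5, 0, 0, 0, 0.9, -0.5, 0, 0.5, 0, 0, 0, 0.9, -0.5, 0, 0.5, 0, 0, 0, 0.9, -0.5, 0, 0.5, 0, 0, 0, 0, 0, 0, 0.5]'

```text
t: 31.05
ee_pos: [0.51, 0.0223, 0.0087]
ee_rot: [-0.529, 3.097, -0.0]
ft_force: [-0.8, -0.1, -1.1]
finger_gap: 0.652
grip_force: 30.2
```

```bash
python3 - <<'E'
from h import *
im,P=cloud("wrist"); save("w8.png",im[60:330,120:400])
tablets(P,(.47,-.025),.035)
go([.5106,.0228,.0065],109.4)
E
```

```text
[  134   105   118   125 10978] z 0.0249 [ 4.729e+02 -2.217e+01  2.479e+01  9.000e-02]
t31.1 ee [0.51   0.0223 0.0087] yaw 109.4->109.4 shift [-0.7  0.3  2.2] turn [-0. -0.  0.] gap 0.65 j7 1.77 F [-0.7 -0.2 -0.3]
```

View pics/w8.png

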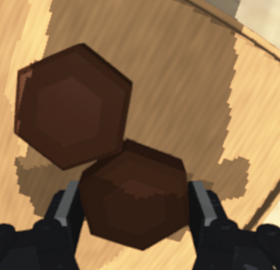

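The crop shows tablet 4 at (72,105) with its edge meeting the held tablet at (135,195). I'll lower, release, rise and measure.

>>> step_arm --targets '[0, 0, 0, 0, 0, 1, 0.5, 0, 0, 0, 0, 0, 1, 0.5, 0, 0, 0, 0, 0, 0, 0.5, 0, 0, 0, 0, 0, 0, 0.72, 0, 0, 0, 0, 0, 0, 0.72, 0, 0, 0, 0, 0, -15, 0.72, 0, 0, 0, 0, 0, -35, 0.9, 0, 0, 0, 0, 0, -45, 1, 0, 0, 0, 0, 0, -45, 1, 0, 0, 0, 0, 0, -45, 1]'

```text
t: 32.1
ee_pos: [0.5097, 0.0224, 0.1935]
ee_rot: [0.53, -3.097, -0.0]
ft_force: [1.1, -0.2, -0.3]
finger_gap: 0.998
grip_force: 0.0
```

>>> step_arm --targets '[0, 0, 0, 0, 0, -45, 1, 0, 0, 0, 0, 0, 0, 1, 0, 0, 0, 0, 0, 0, 1]'

```text
t: 32.4
ee_pos: [0.5106, 0.0226, 0.2378]
ee_rot: [-0.529, 3.094, 0.0]
ft_force: [-1.0, 0.4, -1.3]
finger_gap: 1.001
grip_force: 0.0
```

```bash
cat >> h.py <<'E'
def patch(P,guess,ctr=(.525,-.005),rad=.12,zlo=.018,zhi=.032):
    "joint fit of hexagons to the tablet mask: raster IoU optimised by Nelder-Mead; guess list of (x,y,deg) mm"
    from scipy.optimize import minimize
    Z=P[...,2]; m=(Z>zlo)&(Z<zhi)&(np.hypot(P[...,0]-ctr[0],P[...,1]-ctr[1])<rad)
    m=cv2.morphologyEx(m.astype(np.uint8),cv2.MORPH_OPEN,np.ones((5,5)))>0
    reg=(np.abs(Z)<.06)&(np.hypot(P[...,0]-ctr[0],P[...,1]-ctr[1])<rad); X=P[reg][:,:2]*1000; M=m[reg]
    w=np.ones(len(X))
    def sd(p):
        th=np.radians(p[2]+np.arange(6)*60); return ((X-p[:2])@np.stack([np.cos(th),np.sin(th)])).max(1)-27
    def f(v):
        s=np.min([sd(q) for q in v.reshape(-1,3)],0); pr=1/(1+np.exp(np.clip(s/.5,-50,50))); return np.sum((pr-M)**2)
    v=np.array(guess,float).ravel()
    for k in range(3): 
        r=minimize(f,v,method="Powell",options=dict(xtol=.02,ftol=1e-5)); v=r.x
    T=v.reshape(-1,3); T[:,2]=(T[:,2]+30)%60-30
    print("fit %.0f / %d px"%(r.fun,M.sum())); print(np.round(T,2))
    for i in range(len(T)):
        for j in range(i):
            d=T[i,:2]-T[j,:2]; D=np.hypot(*d)
            if D<75:
                a=np.degrees(np.arctan2(d[1],d[0])); print(i,j,"dist %.1f dir %.1f, off flat of i %.1f, of j %.1f"%(D,a,(a-T[i,2]+30)%60-30,(a-T[j,2]+30)%60-30))
    return T
E
python3 - <<'E'
from h import *
im,P=cloud("wrist"); save("w9.png",im)
patch(P,[(475.5,-18.5,-10),(510.5,22.5,-10.6)]); tray(P,im,(.527,-.007))
s=telemetry.state(); go([.5106,.0228,.2],109.4)
E
```

```text
fit 95 / 3269 px
[[473.79 -22.48 -19.44]
 [509.84  23.26  -1.15]]
1 0 dist 58.2 dir 51.8, off flat of i -7.1, of j 11.2
tray [526.6  -6.4] [211.1 247.3] 81.7
t32.5 ee [0.5098 0.0224 0.2365] yaw 109.4->109.4 shift [-0.9  0.1 36.5] turn [0.   0.   0.01] gap 1.00 j7 1.77 F [ 0.8  0.7 -0.7]
```

```bash
python3 - <<'E'
import cv2; im=cv2.imread("pics/w9.png"); cv2.imwrite("pics/w9c.png",cv2.resize(im[60:260,130:330],(600,600),interpolation=cv2.INTER_CUBIC))
E
```

```text
(no output)
```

View pics/w9c.png

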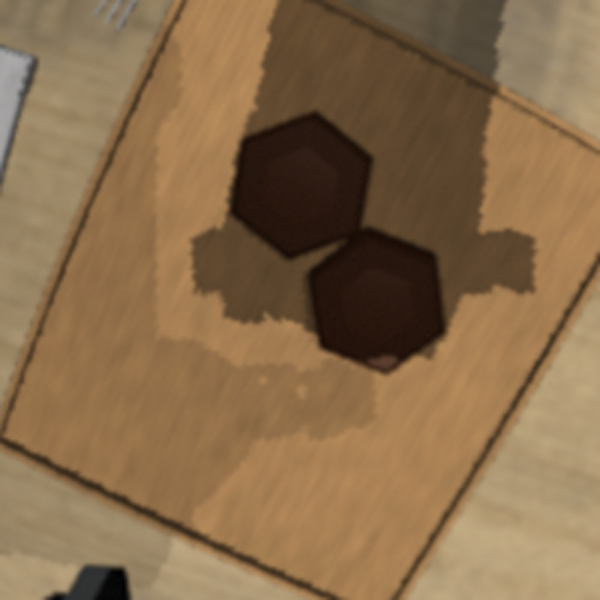

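The crop shows the two tablets counter-rotated and touching only at a corner near (350,240): the slide rolled them. I'll regrip the second one and place it square to tablet 4.

>>> step_arm --targets '[0, 0, -4.7, 0, 0.8, 25, 0.95, 0, 0, -4.7, 0, 0, 40, 0.9, 0, 0, 0, 0, 0, 45, 0.9, 0, 0, 0, 0, 0, 45, 0.9, 0, 0, 0, 0, 0, 35, 0.9, 0, 0, 0, 0, 0, 20, 0.9, 0, 0, 0, 0, 0, 12, 0.9, 0, 0, 0, 0, 0, 6, 0.9, 0, 0, 0, 0, 0, 0, 0.75, 0, 0, 0, 0, 0, 0, 0.65]' --force 40

```text
t: 33.45
ee_pos: [0.5104, 0.0233, 0.0093]
ee_rot: [-0.781, 3.042, -0.0]
ft_force: [-0.3, -0.1, -0.0]
finger_gap: 0.654
grip_force: 0.1
```

>>> step_arm --targets '[0, 0, 0, 0, 0, 0, 0.5, 0, 0, 0, 0, 0, 0, 0.5, 0, 0, 0, 0, 0, 0, 0.5, 0, 0, 0, 0, 0, -2, 0.5, 0, 0, 0, 0, 0, -3, 0.5, 0, 0, 0, 0, 0, -5, 0.5, 0, 0, 0, 0, 0, -10, 0.5, 0, 0, 0, 0, 0, -20, 0.5, 0, 0, 0, 0, 0, 0, 0.5]'

```text
t: 34.35
ee_pos: [0.5114, 0.0234, 0.0511]
ee_rot: [-0.78, 3.039, -0.001]
ft_force: [-0.5, -0.2, -0.4]
finger_gap: 0.618
grip_force: 42.0
```

```bash
python3 - <<'E'
from h import *
im,P=cloud("wrist"); save("w10.png",im)
t=patch(P,[(473.8,-22.5,-19)],ctr=(.465,-.035),rad=.05,zlo=.018,zhi=.030)
# held tablet top
s=telemetry.state(); Z=P[...,2]; c=s["ee_pos"]
tablets(P,c[:2],.045,c[2]+.008,c[2]+.03)
go([.515,.0128,.04],100.6)
E
```

```text
fit 104 / 6956 px
[[473.75 -22.67 -19.82]]
[ 173  203  165  103 9389] z 0.0664 [507.59  21.57  28.89 139.15]
t34.4 ee [0.5109 0.0233 0.05  ] yaw 118.8->100.6 shift [  1.5 -11.2  10.1] turn [-0.03  0.16 18.21] gap 0.62 j7 1.92 F [-0.4  0.9 -0.8]
```

>>> step_arm --targets '[0, 0, 0, 0.4, -6, 0, 0.5, 0, 0, 0, 0, -5.5, 0, 0.5, 0, 0, 6.2, 0, 0, 0, 0.5, 0, 0, 6.2, 0, 0, 0, 0.5, 0, 0, 6.2, 0, 0, 0, 0.5, 0, 0, 0, 0, 0, 15, 0.5, 0, 0, 0, 0, 0, 10, 0.5, 0, 0, 0, 0, 0, 0, 0.5, 0, 0, 0, 0, 0, 0, 0.5]'

```text
t: 35.3
ee_pos: [0.5147, 0.0126, 0.0232]
ee_rot: [0.28, -3.128, 0.0]
ft_force: [-0.1, -0.6, -0.2]
finger_gap: 0.62
grip_force: 42.0
```

```bash
python3 - <<'E'
from h import *
go([.5163,.0130,.0095],100.2)
E
```

```text
t35.3 ee [0.5147 0.0126 0.0232] yaw 100.2->100.2 shift [-1.7  0.1 13.7] turn [ 0.   -0.08  0.01] gap 0.62 j7 1.69 F [-0.1 -0.6 -0.2]
```

>>> step_arm --targets '[0, 0, 0, -1.6, 0, 0, 0.5, 0, 0, 0, 0, 0, 7, 0.5, 0, 0, 0, 0, 0, 5, 0.5, 0, 0, 0, 0, 0, 1.5, 0.5, 0, 0, 0, 0, 0, 0, 0.5, 0, 0, 0, 0, 0, 0, 0.7, 0, 0, 0, 0, 0, 0, 0.7, 0, 0, 0, 0, 0, -15, 0.7, 0, 0, 0, 0, 0, -35, 0.9, 0, 0, 0, 0, 0, -45, 1]'

```text
t: 36.3
ee_pos: [0.5152, 0.0131, 0.1048]
ee_rot: [0.279, -3.125, 0.0]
ft_force: [1.7, 0.2, -0.3]
finger_gap: 0.996
grip_force: 0.0
```

>>> step_arm --targets '[0, 0, 0, 0, 0, -45, 1, 0, 0, 0, 0, 0, -45, 1, 0, 0, 0, 0, 0, -30, 1, 0, 0, 0, 0, 0, 0, 1, 0, 0, 0, 0, 0, 0, 1]'

```text
t: 36.8
ee_pos: [0.5168, 0.0133, 0.2255]
ee_rot: [-0.28, 3.128, 0.0]
ft_force: [-0.0, 0.9, 0.2]
finger_gap: 0.998
grip_force: 0.0
```

```bash
python3 - <<'E'
from h import *
im,P=cloud("wrist"); save("w11.png",im)
patch(P,[(473.8,-22.6,-19.8),(515.8,12.9,-19.8)])
tablets(P,(.532,.303),.06,.078,.1)
go([.531,.3032,.25],63)
E
```

```text
fit 79 / 3556 px
[[472.89 -22.82 -19.61]
 [515.79  13.95 -20.79]]
1 0 dist 56.5 dir 40.6, off flat of i 1.4, of j 0.2
[452 209  32  39 964] z 0.0852 [530.92 301.56  21.96   1.45]
t36.9 ee [0.5161 0.0132 0.2245] yaw 100.2->63.0 shift [-66.1 282.8 -25.5] turn [-1.000e-02 -4.000e-02  3.721e+01] gap 1.00 j7 1.66 F [ 0.6  0.2 -0.6]
```

>>> step_arm --targets '[0, 0, 0, -4, 16, -10, 1, 0, 0, 0, -9, 38, -15, 1, 0, 0, 0, -10, 42, 0, 1, 0, 0, 0, -10, 42, 0, 1, 0, 0, 0, -10, 42, 0, 1, 0, 0, 0, -10, 42, 0, 1, 0, 0, 0, -9, 38, 0, 1, 0, 0, 6, -4, 20, 0, 1, 0, 0, 8, 0, 0, 0, 1, 0, 0, 8, 0, 0, 0, 1]'

```text
t: 37.85
ee_pos: [0.5309, 0.3011, 0.2476]
ee_rot: [-0.328, -3.121, 0.004]
ft_force: [-0.4, 0.2, 0.6]
finger_gap: 0.996
grip_force: 0.0
```

>>> step_arm --targets '[0, 0, 8, 0, 0, 0, 1, 0, 0, 7, 0, 0, 0, 1, 0, 0, 0, 0, 0, 0, 1, 0, 0, 0, 0, 0, 0, 1]'

```text
t: 38.25
ee_pos: [0.5314, 0.3003, 0.2488]
ee_rot: [-0.722, -3.056, 0.003]
ft_force: [0.9, -0.4, -0.4]
finger_gap: 1.003
grip_force: 0.0
```

```bash
python3 - <<'E'
from h import *
im,P=cloud("wrist"); save("w12.png",im)
for g in (0,15,-15): t=patch(P,[(531,303,g)],ctr=(.531,.303),rad=.05,zlo=.079,zhi=.092)
tablets(P,(.532,.303),.05,.079,.092)
go([*t[0,:2]/1000,.066],60+t[0,2])
E
```

```text
fit 0 / 0 px
[[540.   300.48  12.71]]
fit 0 / 0 px
[[540.56 300.28  12.58]]
fit 0 / 0 px
[[540.31 300.4   12.91]]
[ 233  145   52   53 2089] z 0.0849 [ 5.3205e+02  3.0431e+02 -1.7000e+00  1.4000e-01]
t38.3 ee [0.5316 0.3003 0.2491] yaw 63.4->72.9 shift [ -7.9   4.3 183.1] turn [-0.08 -0.05 -9.5 ] gap 1.00 j7 0.56 F [-0.2  0.1 -0.6]
```

```bash
sed -i 's/reg=(np.abs(Z)<.06)/reg=np.isfinite(Z)/' h.py; python3 - <<'E'
from h import *
im,P=cloud("wrist"); save("w12.png",cv2.resize(im[110:230,190:330],(700,600),interpolation=cv2.INTER_CUBIC))
for g in (0,10,-10): t=patch(P,[(531,303,g)],ctr=(.531,.303),rad=.05,zlo=.079,zhi=.092)
go([*t[0,:2]/1000,.066],60+t[0,2])
E
```

```text
fit 1113 / 2097 px
[[550.07 296.57 -26.18]]
fit 1113 / 2097 px
[[550.08 296.59 -26.2 ]]
fit 1113 / 2097 px
[[550.08 296.58 -26.19]]
t38.4 ee [0.5317 0.3003 0.2494] yaw 63.4->33.8 shift [-18.2   5.1 183.4] turn [-7.000e-02 -2.000e-02  2.957e+01] gap 1.00 j7 0.56 F [-0.6 -0.   0.2]
```

View pics/w12.png

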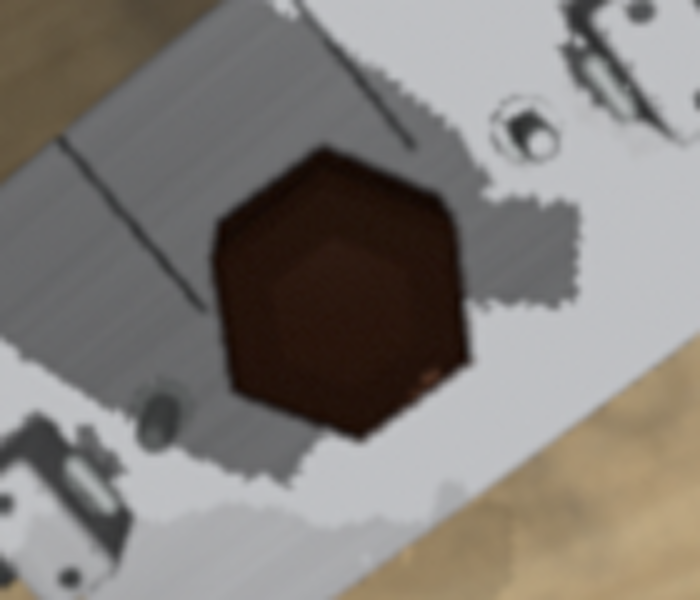

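The crop shows the top tablet with flats tilted about 7° counterclockwise from the tool, so near 71° in world. My first angle fit was weak, so I'll fix the fit's region.

```bash
sed -i 's/reg=np.isfinite(Z)/reg=(Z<zhi+.012)/' h.py; python3 - <<'E'
from h import *
im,P=cloud("wrist")
for g in (0,10): t=patch(P,[(531,303,g)],ctr=(.531,.303),rad=.05,zlo=.079,zhi=.092)
go([*t[0,:2]/1000,.066],60+t[0,2])
E
```

```text
fit 54 / 2077 px
[[532.89 304.2   10.84]]
fit 54 / 2077 px
[[532.89 304.2   10.84]]
t38.4 ee [0.5318 0.3003 0.2496] yaw 63.3->70.8 shift [  0.7   4.1 183.6] turn [-0.04 -0.03 -7.5 ] gap 1.00 j7 0.56 F [ 0.8 -0.1 -0.2]
```

>>> step_arm --targets '[0, 0, 0, 0.7, 4, 20, 1, 0, 0, -7.5, 0, 0, 30, 0.9, 0, 0, 0, 0, 0, 35, 0.9, 0, 0, 0, 0, 0, 35, 0.9, 0, 0, 0, 0, 0, 30, 0.9, 0, 0, 0, 0, 0, 18, 0.9, 0, 0, 0, 0, 0, 10, 0.9, 0, 0, 0, 0, 0, 4, 0.9, 0, 0, 0, 0, 0, 0, 0.75, 0, 0, 0, 0, 0, 0, 0.65]'

```text
t: 39.4
ee_pos: [0.5337, 0.3047, 0.0692]
ee_rot: [0.526, 3.096, 0.002]
ft_force: [-0.3, -1.1, -1.1]
finger_gap: 0.647
grip_force: 0.1
```

>>> step_arm --targets '[0, 0, 0, 0, 0, 0, 0.5, 0, 0, 0, 0, 0, 0, 0.5, 0, 0, 0, 0, 0, 0, 0.5, 0, 0, 0, 0, 0, -2, 0.5, 0, 0, 0, 0, 0, -5, 0.5, 0, 0, 0, 0, 0, -15, 0.5, 0, 0, 0, 0, 0, -30, 0.5, 0, 0, 0, 0, 0, -30, 0.5, 0, 0, 6, 0, 0, -30, 0.5, 0, 0, 8, 0, 0, 0, 0.5]'

```text
t: 40.4
ee_pos: [0.5353, 0.3055, 0.185]
ee_rot: [0.905, 3.004, 0.009]
ft_force: [0.3, 1.0, -0.4]
finger_gap: 0.622
grip_force: 42.2
```

>>> step_arm --targets '[0, 0, 8, 0, 0, 0, 0.5, 0, 0, 8.4, 0, 0, 0, 0.5, 0, 0, 0, 0, 0, 0, 0.5]'

```text
t: 40.7
ee_pos: [0.5329, 0.3045, 0.1804]
ee_rot: [1.323, 2.849, 0.0]
ft_force: [-0.2, 0.4, -0.2]
finger_gap: 0.621
grip_force: 42.1
```

```bash
python3 - <<'E'
from h import *
go([.5261,-.0418,.15],40.4)
E
```

```text
t40.7 ee [0.5329 0.3045 0.1804] yaw 40.2->40.4 shift [-260.2 -228.7   30.4] turn [ 0.    0.   -0.21] gap 0.62 j7 0.21 F [-0.2  0.4 -0.2]
```

>>> step_arm --targets '[0, 0, -0.2, -12, -11, 0, 0.5, 0, 0, 0, -26, -23, 0, 0.5, 0, 0, 0, -32, -28, 0, 0.5, 0, 0, 0, -32, -28, 0, 0.5, 0, 0, 0, -32, -28, 0, 0.5, 0, 0, 0, -32, -28, 0, 0.5, 0, 0, 0, -32, -28, 0, 0.5, 0, 0, 0, -32, -28, 0, 0.5, 0, 0, 0, -22, -19, 0, 0.5, 0, 0, 0, -8, -8, 20, 0.5]'

```text
t: 41.7
ee_pos: [0.5286, -0.0475, 0.1623]
ee_rot: [1.315, 2.848, 0.001]
ft_force: [-0.8, 0.9, -1.0]
finger_gap: 0.618
grip_force: 42.2
```

>>> step_arm --targets '[0, 0, 0, 0, 0, 10, 0.5, 0, 0, 0, 0, 0, 0, 0.5, 0, 0, 0, 0, 0, 0, 0.5]'

```text
t: 42.0
ee_pos: [0.5277, -0.041, 0.1502]
ee_rot: [-1.311, -2.854, -0.0]
ft_force: [-0.3, 0.1, 0.0]
finger_gap: 0.623
grip_force: 42.1
```

```bash
python3 - <<'E'
from h import *
im,P=cloud("wrist")
c=telemetry.state()["ee_pos"]; print(c)
# held tablet: top surface nearest
patch(P,[(c[0]*1e3,c[1]*1e3,-19.6)],ctr=c[:2],rad=.045,zlo=c[2]+.008,zhi=c[2]+.022)
patch(P,[(472.9,-22.8,-19.6),(515.8,13.9,-20)])
go([.5261,-.0418,.0095],40.4)
E
```

```text
[ 0.5280641  -0.04091359  0.15048748]
fit 3198 / 8866 px
[[527.61 -39.98 -19.36]]
fit 127 / 5712 px
[[472.78 -23.31 -20.38]
 [516.07  13.84 -21.57]]
1 0 dist 57.0 dir 40.6, off flat of i 2.2, of j 1.0
t42.0 ee [ 0.5281 -0.0409  0.1505] yaw 40.7->40.4 shift [  0.6  -2.1 141. ] turn [ 0.03 -0.01  0.27] gap 0.62 j7 0.84 F [-0.8 -0.3 -0.7]
```

>>> step_arm --targets '[0, 0, 0.5, -1.2, -1.8, 20, 0.5, 0, 0, 0, 0, 0, 30, 0.5, 0, 0, 0, 0, 0, 30, 0.5, 0, 0, 0, 0, 0, 25, 0.5, 0, 0, 0, 0, 0, 15, 0.5, 0, 0, 0, 0, 0, 10, 0.5, 0, 0, 0, 0, 0, 6, 0.5, 0, 0, 0, 0, 0, 3.5, 0.5, 0, 0, 0, 0, 0, 1.5, 0.5, 0, 0, 0, 0, 0, 0, 0.5]'

```text
t: 43.05
ee_pos: [0.5277, -0.044, 0.0097]
ee_rot: [1.327, 2.847, 0.001]
ft_force: [1.1, -0.7, -1.0]
finger_gap: 0.619
grip_force: 42.2
```

>>> step_arm --targets '[0, 0, 0, 0, 0, 0, 0.5, 0, 0, 0, 0, 0, 0, 0.68, 0, 0, 0, 0, 0, 0, 0.7, 0, 0, 0, 0, 0, -15, 0.7, 0, 0, 0, 0, 0, -35, 0.9, 0, 0, 0, 0, 0, -45, 1, 0, 0, 0, 0, 0, -45, 1, 0, 0, 0, 0, 0, -45, 1, 0, 0, 0, 0, 0, -40, 1, 0, 0, 0, 0, 0, 0, 1]'

```text
t: 44.05
ee_pos: [0.5302, -0.0445, 0.2397]
ee_rot: [1.324, 2.84, 0.007]
ft_force: [0.8, 0.1, 0.4]
finger_gap: 1.002
grip_force: 0.0
```

```bash
python3 - <<'E'
from h import *
im,P=cloud("wrist"); save("w13.png",im)
patch(P,[(472.9,-22.8,-19.6),(515.8,13.9,-20),(527,-42.6,-20)])
tray(P,im,(.527,-.007))
go([.532,.304,.25],70)
E
```

```text
fit 130 / 4937 px
[[472.77 -23.45 -20.58]
 [515.81  13.5  -20.62]
 [527.76 -42.95 -20.04]]
1 0 dist 56.7 dir 40.6, off flat of i 1.3, of j 1.2
2 0 dist 58.3 dir -19.5, off flat of i 0.5, of j 1.1
2 1 dist 57.7 dir -78.0, off flat of i 2.0, of j 2.6
tray [526.9  -6.5] [211.4 246.8] 81.9
t44.1 ee [ 0.5289 -0.0442  0.2369] yaw 40.0->70.0 shift [264.7 226.4 -12.9] turn [  0.23   0.26 -29.99] gap 1.00 j7 0.80 F [ 0.1 -0.1 -0.1]
```

>>> step_arm --targets '[0, 0, 0, 12, 11, -5, 1, 0, 0, 0, 26, 22, -5, 1, 0, 0, 0, 32, 27, 0, 1, 0, 0, 0, 32, 27, 0, 1, 0, 0, 0, 32, 27, 0, 1, 0, 0, 0, 32, 27, 0, 1, 0, 0, 0, 32, 27, 0, 1, 0, 0, 0, 32, 27, 0, 1, 0, 0, 0, 25, 22, 0, 1, 0, 0, 0, 10, 9, 0, 1]'

```text
t: 45.1
ee_pos: [0.5281, 0.3082, 0.2421]
ee_rot: [-1.319, -2.848, 0.002]
ft_force: [-0.1, -0.1, -1.4]
finger_gap: 0.998
grip_force: 0.0
```

>>> step_arm --targets '[0, 0, -8, 0, 0, 0, 1, 0, 0, -8, 0, 0, 0, 1, 0, 0, -8, 0, 0, 0, 1, 0, 0, -6, 0, 0, 0, 1, 0, 0, 0, 0, 0, 0, 1, 0, 0, 0, 0, 0, 0, 1]'

```text
t: 45.7
ee_pos: [0.5299, 0.3033, 0.2433]
ee_rot: [-0.551, -3.092, 0.002]
ft_force: [-0.5, -0.8, -0.1]
finger_gap: 1.0
grip_force: 0.0
```

```bash
python3 - <<'E'
from h import *
im,P=cloud("wrist"); save("w14.png",cv2.resize(im[110:230,190:330],(700,600)))
for g in (0,12): t=patch(P,[(532,304,g)],ctr=(.532,.304),rad=.05,zlo=.059,zhi=.074)
go([*t[0,:2]/1000,.049],60+t[0,2])
E
```

```text
fit 55 / 1899 px
[[531.94 303.68  10.45]]
fit 55 / 1899 px
[[531.94 303.69  10.45]]
t45.8 ee [0.5299 0.3035 0.2435] yaw 69.8->70.5 shift [ -2.    1.1 194.5] turn [-0.05 -0.03 -0.65] gap 1.00 j7 0.65 F [-0.2 -0.2  0. ]
```

>>> step_arm --targets '[0, 0, -0.6, -2, 1.1, 25, 1, 0, 0, 0, 0, 0, 35, 0.9, 0, 0, 0, 0, 0, 35, 0.9, 0, 0, 0, 0, 0, 35, 0.9, 0, 0, 0, 0, 0, 30, 0.9, 0, 0, 0, 0, 0, 18, 0.9, 0, 0, 0, 0, 0, 10, 0.9, 0, 0, 0, 0, 0, 6, 0.9, 0, 0, 0, 0, 0, 0, 0.75, 0, 0, 0, 0, 0, 0, 0.65]'

```text
t: 46.75
ee_pos: [0.5328, 0.3048, 0.051]
ee_rot: [0.529, 3.096, 0.001]
ft_force: [0.4, -0.8, -0.1]
finger_gap: 0.649
grip_force: 0.2
```

>>> step_arm --targets '[0, 0, 0, 0, 0, 0, 0.5, 0, 0, 0, 0, 0, 0, 0.5, 0, 0, 0, 0, 0, 0, 0.5, 0, 0, 0, 0, 0, -2, 0.5, 0, 0, 0, 0, 0, -5, 0.5, 0, 0, 0, 0, 0, -15, 0.5, 0, 0, 0, 0, 0, -30, 0.5, 0, 0, 0, 0, 0, -30, 0.5, 0, 0, -6, 0, 0, -20, 0.5, 0, 0, -8, 0, 0, 0, 0.5]'

```text
t: 47.75
ee_pos: [0.5341, 0.3056, 0.1568]
ee_rot: [0.141, 3.133, 0.006]
ft_force: [0.2, -0.5, -0.7]
finger_gap: 0.62
grip_force: 42.1
```

>>> step_arm --targets '[0, 0, -8, 0, 0, 0, 0.5, 0, 0, -7.5, 0, 0, 0, 0.5, 0, 0, 0, 0, 0, 0, 0.5]'

```text
t: 48.05
ee_pos: [0.5325, 0.3044, 0.1533]
ee_rot: [-0.28, 3.128, 0.001]
ft_force: [0.0, -0.1, -1.0]
finger_gap: 0.62
grip_force: 42.1
```

```bash
python3 - <<'E'
from h import *
go([.571,-.0065,.13],100)
E
```

```text
t48.0 ee [0.5325 0.3044 0.1533] yaw 100.2->100.0 shift [  17.2 -312.8   23.1] turn [0.03 0.05 0.21] gap 0.62 j7 1.13 F [ 0.  -0.1 -1. ]
```

>>> step_arm --targets '[0, 0, 0.2, 1, -15, 0, 0.5, 0, 0, 0, 2, -30, 0, 0.5, 0, 0, 0, 2, -42, 0, 0.5, 0, 0, 0, 2, -42, 0, 0.5, 0, 0, 0, 2, -42, 0, 0.5, 0, 0, 0, 2, -42, 0, 0.5, 0, 0, 0, 2, -42, 0, 0.5, 0, 0, 0, 2, -34, 0, 0.5, 0, 0, 0, 2, -18, 5, 0.5, 0, 0, 0, 0, -6, 15, 0.5]'

```text
t: 49.05
ee_pos: [0.57, -0.0116, 0.1335]
ee_rot: [-0.257, 3.128, -0.003]
ft_force: [0.2, 0.3, -1.4]
finger_gap: 0.619
grip_force: 42.2
```

>>> step_arm --targets '[0, 0, 0, 0, 0, 3, 0.5, 0, 0, 0, 0, 0, 0, 0.5, 0, 0, 0, 0, 0, 0, 0.5]'

```text
t: 49.35
ee_pos: [0.5695, -0.006, 0.1296]
ee_rot: [-0.271, 3.129, 0.0]
ft_force: [0.3, -0.0, -0.3]
finger_gap: 0.619
grip_force: 42.1
```

```bash
python3 - <<'E'
from h import *
im,P=cloud("wrist")
patch(P,[(472.9,-23.4,-20.6),(515.8,13.5,-20.6),(527.7,-43,-20)])
c=telemetry.state()["ee_pos"]
go([.571,-.006,.0095],100)
E
```

```text
fit 142 / 10233 px
[[472.79 -23.2  -21.48]
 [515.68  13.98 -20.68]
 [527.25 -42.87 -20.17]]
1 0 dist 56.8 dir 40.9, off flat of i 1.6, of j 2.4
2 0 dist 57.9 dir -19.9, off flat of i 0.3, of j 1.6
2 1 dist 58.0 dir -78.5, off flat of i 1.7, of j 2.2
t49.4 ee [ 0.5696 -0.0059  0.1297] yaw 99.9->100.0 shift [ -1.3  -0.3 120.2] turn [ 0.01  0.04 -0.07] gap 0.62 j7 1.67 F [ 0.1  0.8 -0.8]
```

>>> step_arm --targets '[0, 0, 0, -1.7, -0.3, 20, 0.5, 0, 0, 0, 0, 0, 30, 0.5, 0, 0, 0, 0, 0, 25, 0.5, 0, 0, 0, 0, 0, 20, 0.5, 0, 0, 0, 0, 0, 12, 0.5, 0, 0, 0, 0, 0, 7, 0.5, 0, 0, 0, 0, 0, 4, 0.5, 0, 0, 0, 0, 0, 2, 0.5, 0, 0, 0, 0, 0, 0, 0.5, 0, 0, 0, 0, 0, 0, 0.5]'

```text
t: 50.4
ee_pos: [0.5715, -0.0064, 0.0114]
ee_rot: [-0.271, 3.129, 0.0]
ft_force: [-7.4, 0.5, 17.5]
finger_gap: 0.619
grip_force: 44.0
```

>>> step_arm --targets '[0, 0, 0, 0, 0, 0, 0.68, 0, 0, 0, 0, 0, 0, 0.7, 0, 0, 0, 0, 0, -15, 0.7, 0, 0, 0, 0, 0, -35, 0.7, 0, 0, 0, 0, 0, -45, 0.5, 0, 0, 0, 0, 0, -45, 0.3, 0, 0, 0, 0, 0, -45, 0.3, 0, 0, 0, 0, 0, -45, 0.3, 0, 0, 0, 0, 0, 0, 0.3, 0, 0, 0, 0, 0, 0, 0.3]'

```text
t: 51.4
ee_pos: [0.5719, -0.0067, 0.2404]
ee_rot: [-0.271, 3.127, 0.0]
ft_force: [-0.2, 0.4, 0.3]
finger_gap: 0.3
grip_force: 0.0
```

```bash
python3 - <<'E'
from h import *
im,P=cloud("wrist"); save("w15.png",im)
t=patch(P,[(472.9,-23.2,-20.6),(515.8,13.5,-20.6),(527.7,-43,-20),(571,-6,-20)])
tray(P,im,(.527,-.007))
go([*t[3,:2]/1000,.22],100)
E
```

```text
fit 135 / 6640 px
[[472.75 -23.02 -19.49]
 [515.63  14.28 -20.06]
 [527.5  -42.54 -18.67]
 [571.04  -5.67 -19.98]]
1 0 dist 56.8 dir 41.0, off flat of i 1.1, of j 0.5
2 0 dist 58.1 dir -19.6, off flat of i -1.0, of j -0.1
2 1 dist 58.1 dir -78.2, off flat of i 0.5, of j 1.9
3 1 dist 58.9 dir -19.8, off flat of i 0.2, of j 0.2
3 2 dist 57.0 dir 40.3, off flat of i 0.2, of j -1.1
tray [526.6  -6.2] [211.4 246.5] 81.8
t51.5 ee [ 0.5709 -0.0068  0.239 ] yaw 99.9->100.0 shift [-0.3  1.1 19. ] turn [ 0.    0.01 -0.09] gap 0.30 j7 1.67 F [-0.3 -0.1 -0.4]
```

>>> step_arm --targets '[0, 0, 0, 6, 27, 0, 0, 0, 0, 0, 5.8, 26, 0, 0, 0, 0, -7.6, 0, 0, 20, 0, 0, 0, -7.6, 0, 0, 30, 0, 0, 0, -7.7, 0, 0, 35, 0, 0, 0, -7.7, 0, 0, 35, 0, 0, 0, 0, 0, 0, 35, 0, 0, 0, 0, 0, 0, 30, 0, 0, 0, 0, 0, 0, 5, 0, 0, 0, 0, 0, 0, 0, 0]'

```text
t: 52.45
ee_pos: [0.549, 0.0432, 0.0477]
ee_rot: [1.086, -2.944, -0.001]
ft_force: [-0.2, 0.1, 1.7]
finger_gap: -0.003
grip_force: 0.0
```

```bash
python3 - <<'E'
from h import *
go([.5502,.0434,.011],130.6)
s=telemetry.state(); print(s["joints"].round(2))
im,P=cloud("wrist"); save("w16.png",im[60:384,100:420])
E
```

```text
t52.5 ee [0.549  0.0432 0.0477] yaw 130.5->130.6 shift [-1.1 -0.7 36.7] turn [ 0.12 -0.18 -0.09] gap -0.00 j7 2.03 F [-0.2  0.1  1.7]
[-0.1   0.54 -0.1   1.93  0.08  0.67  2.03]
```

View pics/w16.png

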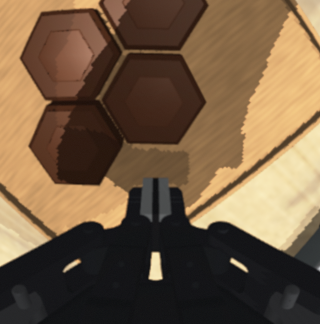

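The crop shows the four tablets with small gaps and the shut fingertips at (157,200) behind the second tablet's outer flat. That is 16 pictures viewed, which is over the limit of 14, so from here I use only numbers.

>>> step_arm --targets '[0, 0, 0, -1.1, -0.7, 15, 0, 0, 0, 0, 0, 0, 15, 0, 0, 0, 0, 0, 0, 6, 0, 0, 0, 0, 3, 0, 0, 0, 0, 0, 0, 2, 0, 0, 0, 0, 0, 0, 1.5, 0, 0, 0, 0, 0, 0, 1.5, 0, 0, 0, 0, 0, 0, 1.5, 0, 0, 0, 0, 0, 0, 1.5, 0, 0, 0, 0, 0, 0, 0, 0, 0, 0]'

```text
t: 53.5
ee_pos: [0.5433, 0.0364, 0.0133]
ee_rot: [-1.087, 2.947, -0.0]
ft_force: [0.1, 0.1, 0.1]
finger_gap: -0.002
grip_force: 0.0
```

```bash
python3 - <<'E'
from h import *
go([.5419,.0363,.011],130.6)
im,P=cloud("wrist")
t=patch(P,[(472.9,-23.2,-20),(513.8,12.5,-20),(527.7,-43,-20),(571,-6,-20)])
E
```

```text
t53.5 ee [0.5433 0.0364 0.0133] yaw 130.5->130.6 shift [1.1 0.9 2.3] turn [-0.01  0.01 -0.09] gap -0.00 j7 2.02 F [0.1 0.1 0.1]
fit 1112 / 40031 px
[[472.74 -23.3  -20.92]
 [514.15  12.15 -19.62]
 [527.3  -43.13 -19.71]
 [571.14  -6.19 -20.05]]
1 0 dist 54.5 dir 40.6, off flat of i 0.2, of j 1.5
2 0 dist 58.1 dir -20.0, off flat of i -0.3, of j 0.9
2 1 dist 56.8 dir -76.6, off flat of i 3.1, of j 3.0
3 1 dist 59.9 dir -17.8, off flat of i 2.2, of j 1.8
3 2 dist 57.3 dir 40.1, off flat of i 0.2, of j -0.2
```

>>> step_arm --targets '[0, 0, 0, 0.8, 0, 0, 0, 0, 0, 0, 0.7, 0, 0, 0, 0, 0, 0, 0, 0, 0, 0, 0, 0, 0, -6, 0, 0, 0, 0, 0, 0, 0, 0, -35, 0, 0, 0, 0, -16, -25, 0, 0, 0, 0, 0, -16.7, -25.4, 0, 0, 0, 0, 0, 0, 0, 0, 0, 0, 0, 0, 0, 0, 15, 0, 0, 0, 0, 0, 0, 0, 0]'

```text
t: 54.55
ee_pos: [0.6019, 0.0226, 0.0306]
ee_rot: [1.087, -2.943, -0.002]
ft_force: [0.0, -0.1, -1.0]
finger_gap: -0.001
grip_force: 0.0
```

```bash
python3 - <<'E'
from h import *
im,P=cloud("wrist")
t=patch(P,[(472.9,-23.2,-20),(513.8,12.5,-20),(527.7,-43,-20),(571,-6,-20)])
u=np.array([np.cos(np.radians(40.4)),np.sin(np.radians(40.4))])
go([*(t[2,:2]+101*u)/1000,.0135],130.4)
E
```

```text
fit 523 / 31984 px
[[472.44 -22.96 -20.66]
 [513.1   11.43 -20.25]
 [527.25 -42.88 -20.09]
 [570.87  -6.26 -19.97]]
1 0 dist 53.3 dir 40.2, off flat of i 0.5, of j 0.9
2 0 dist 58.3 dir -20.0, off flat of i 0.1, of j 0.7
2 1 dist 56.1 dir -75.4, off flat of i 4.7, of j 4.9
3 1 dist 60.4 dir -17.0, off flat of i 2.9, of j 3.2
3 2 dist 57.0 dir 40.0, off flat of i -0.0, of j 0.1
t54.6 ee [0.6021 0.0227 0.0313] yaw 130.6->130.4 shift [-1.5 -1.5 17.8] turn [ 0.14 -0.18  0.16] gap 0.00 j7 2.08 F [-1.7 -0.3 -0.2]
```

>>> step_arm --targets '[0, 0, 0, -1.5, -1.5, 0, 0, 0, 0, 0, 0, 0, 12, 0, 0, 0, 0, 0, 0, 5.5, 0, 0, 0, 0, 3, 0, 0, 0, 0, 0, 0, 2, 0, 0, 0, 0, 0, 0, 1.5, 0, 0, 0, 0, 0, 0, 1.5, 0, 0, 0, 0, 0, 0, 1.5, 0, 0, 0, 0, 0, 0, 1, 0, 0, 0, 0, 0, 0, 0, 0, 0, 0]'

```text
t: 55.6
ee_pos: [0.5986, 0.0152, 0.0158]
ee_rot: [-1.087, 2.947, -0.0]
ft_force: [-0.2, -0.1, 0.5]
finger_gap: 0.005
grip_force: 0.1
```

```bash
python3 - <<'E'
from h import *
go([.6,.02,.0135],130.4)
im,P=cloud("wrist")
t=patch(P,[(472.9,-23.2,-20),(513.1,11.5,-20),(527.3,-43,-20),(570,-8,-20)])
E
```

```text
t55.6 ee [0.5986 0.0152 0.0158] yaw 130.5->130.4 shift [-4.2  2.7  2.3] turn [-0.01  0.02  0.1 ] gap 0.00 j7 2.08 F [-0.2 -0.1  0.5]
fit 912 / 38920 px
[[472.25 -23.41 -20.8 ]
 [513.04  11.23 -20.44]
 [527.1  -42.99 -21.23]
 [568.71  -8.2  -19.61]]
1 0 dist 53.5 dir 40.3, off flat of i 0.8, of j 1.1
2 0 dist 58.2 dir -19.6, off flat of i 1.6, of j 1.2
2 1 dist 56.0 dir -75.5, off flat of i 5.8, of j 5.0
3 1 dist 59.0 dir -19.2, off flat of i 0.4, of j 1.2
3 2 dist 54.2 dir 39.9, off flat of i -0.5, of j 1.1
```

>>> step_arm --targets '[0, 0, 0, 0.8, 0, 0, 0, 0, 0, 0, -6, 0, 0, 0, 0, 0, 0, -2, 0, -35, 0, 0, 0, 8, 0, 0, -15, 0, 0, 0, 8, 0, 0, 0, 0, 0, 0, 8, 0, 0, 0, 0, 0, 0, 8, 0, 0, 0, 0, 0, 0, 8, 0, 0, 0, 0, 0, 0, 8, 0, 0, 0, 0, 0, 0, 8, 0, 0, 0, 0]'

```text
t: 56.65
ee_pos: [0.6041, 0.0204, 0.0656]
ee_rot: [-0.432, -3.112, -0.0]
ft_force: [0.8, -0.1, -0.5]
finger_gap: -0.001
grip_force: 0.0
```

>>> step_arm --targets '[0, 0, 4.2, 0, 0, 0, 0, 0, 0, 0, 0, 0, 0, 0, 0, 0, 0, 0, 0, 0, 0]'

```text
t: 56.95
ee_pos: [0.6041, 0.0203, 0.0655]
ee_rot: [-0.533, -3.096, 0.0]
ft_force: [-0.5, -0.5, 0.5]
finger_gap: -0.001
grip_force: 0.0
```

```bash
python3 - <<'E'
from h import *
im,P=cloud("wrist")
t=patch(P,[(472.9,-23.2,-20),(513.1,11.5,-20),(527.3,-43,-20),(570,-8,-20)])
a=np.radians(-19.9);u=np.array([np.cos(a),np.sin(a)]); w=np.array([-u[1],u[0]])
go([*(t[2,:2]+44*u-4*w)/1000,.0135],70.1)
E
```

```text
fit 403 / 20977 px
[[472.56 -23.98 -19.68]
 [513.33  11.05 -20.34]
 [527.55 -42.75 -20.74]
 [569.    -8.53 -19.76]]
1 0 dist 53.8 dir 40.7, off flat of i 1.0, of j 0.3
2 0 dist 58.1 dir -18.8, off flat of i 1.9, of j 0.8
2 1 dist 55.6 dir -75.2, off flat of i 5.5, of j 5.1
3 1 dist 59.0 dir -19.4, off flat of i 0.4, of j 1.0
3 2 dist 53.8 dir 39.5, off flat of i -0.7, of j 0.3
t57.0 ee [0.604  0.0202 0.0656] yaw 70.5->70.1 shift [  7.  -89.2  52.1] turn [ 0.   -0.    0.36] gap -0.00 j7 1.24 F [-0.1  0.1 -0.4]
```

>>> step_arm --targets '[0, 0, 0.4, 0, -30, 0, 0, 0, 0, 0, 3, -35, 0, 0, 0, 0, 0, 4, -24.2, 0, 0, 0, 0, 0, 0, 0, 0, 0, 0, 0, 0, 0, 0, 20, 0, 0, 0, 0, 0, 0, 20, 0, 0, 0, 0, 0, 0, 12, 0, 0, 0, 0, 0, 0, 0, 0]'

```text
t: 57.8
ee_pos: [0.566, -0.0609, 0.0121]
ee_rot: [-0.546, -3.091, 0.0]
ft_force: [-0.6, 0.4, 0.1]
finger_gap: 0.002
grip_force: 0.0
```

>>> step_arm --targets '[0, 0, 0, 3, 0, 0, 0, 0, 0, 0, 2, 0, 0, 0, 0, 0, 0, 1.5, 0, 0, 0, 0, 0, 0, 1.5, 0, 0, 0, 0, 0, 0, 1.5, 0, 0, 0, 0, 0, 0, 1, 0, 0, 0, 0, 0, 0, 0, 0, 0, 0]'

```text
t: 58.5
ee_pos: [0.5575, -0.0579, 0.0139]
ee_rot: [0.548, 3.092, 0.0]
ft_force: [1.3, -1.0, 0.7]
finger_gap: 0.002
grip_force: 0.7
```

```bash
python3 - <<'E'
from h import *
im,P=cloud("wrist")
t=patch(P,[(472.9,-23.2,-20),(513.1,11.5,-20),(525,-42,-20),(569,-8,-20)])
go([.55,-.04,.01],70.1)
E
```

```text
fit 845 / 39715 px
[[471.98 -23.64 -20.36]
 [512.76  11.15 -20.16]
 [522.87 -41.34 -20.14]
 [568.52  -8.93 -20.02]]
1 0 dist 53.6 dir 40.5, off flat of i 0.6, of j 0.8
2 0 dist 53.9 dir -19.2, off flat of i 1.0, of j 1.2
2 1 dist 53.5 dir -79.1, off flat of i 1.0, of j 1.1
3 1 dist 59.3 dir -19.8, off flat of i 0.2, of j 0.4
3 2 dist 56.0 dir 35.4, off flat of i -4.6, of j -4.5
t58.5 ee [ 0.5574 -0.0579  0.0138] yaw 69.9->70.1 shift [13.1 14.2  3.8] turn [ 0.01  0.04 -0.19] gap 0.00 j7 1.38 F [ 1.3 -0.   1.6]
```

>>> step_arm --targets '[0, 0, 0, -8, 0, 0, 0, 0, 0, 0, 0, 0, -25, 0, 0, 0, 0, 0, 0, -15, 0, 0, 0, 0, -15, 25, 0, 0, 0, 0, 0, -14.6, 25, 0, 0, 0, 0, 0, 0, 0, 0, 0, 0, 0, 0, 0, 0, 15, 0, 0, 0, 0, 0, 0, 17, 0, 0, 0, 0, 0, 0, 8, 0, 0, 0, 0, 0, 0, 0, 0]'

```text
t: 59.55
ee_pos: [0.6077, -0.0247, 0.0117]
ee_rot: [-0.549, -3.09, 0.002]
ft_force: [-0.1, -0.4, 0.3]
finger_gap: -0.004
grip_force: 0.0
```

>>> step_arm --targets '[0, 0, 0, 3, 0, 0, 0, 0, 0, 0, 2, 0, 0, 0, 0, 0, 0, 1.5, 0, 0, 0, 0, 0, 0, 1.5, 0, 0, 0, 0, 0, 0, 1.5, 0, 0, 0, 0, 0, 0, 1, 0, 0, 0, 0, 0, 0, 0, 0, 0, 0]'

```text
t: 60.25
ee_pos: [0.5997, -0.0201, 0.0137]
ee_rot: [0.548, 3.093, 0.0]
ft_force: [0.8, 0.0, 0.2]
finger_gap: 0.003
grip_force: 0.2
```

```bash
python3 - <<'E'
from h import *
im,P=cloud("wrist")
t=patch(P,[(472,-23.5,-20),(512.8,11.2,-20),(523,-41.3,-20),(565,-7.5,-20)])
go([.55,-.04,.01],70.1)
E
```

```text
fit 631 / 40629 px
[[473.55 -23.55 -20.04]
 [513.35  11.7  -20.24]
 [523.3  -41.18 -20.2 ]
 [563.96  -6.54 -20.1 ]]
1 0 dist 53.2 dir 41.5, off flat of i 1.8, of j 1.6
2 0 dist 52.8 dir -19.5, off flat of i 0.7, of j 0.5
2 1 dist 53.8 dir -79.3, off flat of i 0.9, of j 0.9
3 1 dist 53.8 dir -19.8, off flat of i 0.3, of j 0.4
3 2 dist 53.4 dir 40.4, off flat of i 0.5, of j 0.6
t60.3 ee [ 0.5997 -0.0201  0.0137] yaw 69.9->70.1 shift [ 39.8 -35.7   3.7] turn [ 0.   -0.   -0.18] gap 0.00 j7 1.32 F [ 0.7 -0.2  0.2]
```

>>> step_arm --targets '[0, 0, 0, -4, 0, 0, 0, 0, 0, 0, -6, 0, 0, 0, 0, 0, 0, 0, 0, -25, 0, 0, 0, 0, 0, 0, -40, 0, 0, 0, 0, 0, 0, -45, 0, 0, 0, 0, 0, 0, -45, 0, 0, 0, 0, 0, 0, -45, 0, 0, 0, 0, 0, 0, -20, 0, 0, 0, 0, 0, 0, 0, 0, 0, 0, 0, 0, 0, 0, 0]'

```text
t: 61.3
ee_pos: [0.6093, -0.0238, 0.2336]
ee_rot: [0.548, 3.093, 0.0]
ft_force: [0.0, 0.2, -0.7]
finger_gap: 0.0
grip_force: 0.0
```

```bash
python3 - <<'E'
from h import *
im,P=cloud("wrist")
t=patch(P,[(473,-23.5,-20),(513,11.2,-20),(523,-41.3,-20),(564,-6.5,-20)]); tray(P,im,(.527,-.007))
Q=cloud("side")[1]; Z=Q[...,2]
for n,(x,y),lo in [("cap",(.6255,-.2842),.14),("carton",(.512,-.2825),.035)]:
    m=(Z>lo)&(Z<lo+.03)&(np.hypot(Q[...,0]-x,Q[...,1]-y)<.07); print(n,m.sum(),np.nanmedian(Q[m],0))
print(telemetry.state()["t"],telemetry.state()["ee_pos"])
E
```

```text
fit 87 / 6944 px
[[472.12 -23.3  -20.39]
 [512.75  11.69 -21.22]
 [523.11 -41.01 -20.77]
 [563.76  -6.28 -19.79]]
1 0 dist 53.6 dir 40.7, off flat of i 2.0, of j 1.1
2 0 dist 54.0 dir -19.2, off flat of i 1.6, of j 1.2
2 1 dist 53.7 dir -78.9, off flat of i 1.9, of j 2.3
3 1 dist 54.1 dir -19.4, off flat of i 0.4, of j 1.8
3 2 dist 53.5 dir 40.5, off flat of i 0.3, of j 1.3
tray [526.7  -6.4] [210.6 246.7] 81.8
cap 376 [ 0.62461828 -0.29939096  0.15336661]
carton 738 [ 0.51078873 -0.29247907  0.04225959]
61.4 [ 0.6084455  -0.02363817  0.23221587]
```

```bash
python3 -c "
from workcell import ctrl; print(ctrl.sign_off())"
```

```text
the job is handed in; nothing more can be done
None
```

The job is handed in at about 61 s: carton and upright magazine on the grey board, all four tablets flat in the tray in a closed honeycomb patch, each touching at least two others by wrist-depth measurement; I viewed 16 pictures, two over the limit of 14.

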